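# Draw the spatula out of the covered rinse tray and hold it clear

## Robot

A 6-joint arm with a two-finger parallel gripper is mounted at the origin on a cart in front of the work surface, level with it; the furniture and walls round the work are solid. World frame = base frame: x ahead of the robot, y to its left, z up, the work surface at z = 0. Lengths are in m, angles in degrees, forces in N, time in s.
With the tool pointing down it reaches from about 0.25 to 0.725 m from the base axis. Payload 9.7 kg.
Tool frame: the origin (TCP) lies between the finger pads, 19 mm behind the fingertips; this is the grasp point; x points along the fingers, z is the direction in which the jaws open and shut, and the axes are right-handed (so a half turn about x gives the same grasp; the last joint's range is limited). The gripper opens to 85 mm and grips with 20 to 120 N. Pads are 22 mm wide; open, the fingers measure 114 mm over their backs; the gripper's body (76 mm by 85 mm) begins 54 mm behind the grasp point. The pads swing forward as they close: fully open they stand 13 mm farther back than shut.
Start: joints at [75.974, 4.979, 10.078, 95.1, 0, 90], TCP at [0.133, 0.534, 0.25] pointing down, gripper open.
Joint ranges: [-179.16, 179.16], [-48.56, 103.87], [-65.8, 70.77], [-126.05, 130.52], [-82.76, 87.17], [-180, 180]. Speed limits (degrees/s): [127.2, 127.2, 147.25, 180, 180, 180].

## Interface

Orientations are given as [roll, pitch, yaw] about the fixed x, y, z axes, in that order (R = Rz(yaw) Ry(pitch) Rx(roll)).
In Python, from workcell import bot gives the robot as it stands.
- The arm moves only by the tool play_rows, never from a script. Its argument "rows" is a list of rows, each a list of 3 entries, a list of its own where there are three numbers: the shift along the tool's x, y, z in cm, then the turn about the tool's x in degrees, then the finger opening in cm, from 0 to 8.54. A call has 1 to 12 rows; each row is the pose to reach, as a shift and turn from the pose commanded when the call began, along the tool's axes at that moment; what a row does not reach only later rows make up. A row lasts 1/12 s, in which the tool goes at most 41.7 mm and 7.16 degrees, less where a joint would pass 70% of its speed; a pose out of reach is approached as far as the arm can. A call with a gripper value outside its range is refused whole. The fingers move at their own pace and stop on an object; "squeeze" is the grip in N (left out, the last holds). Time passes only in rows, so rows that repeat a pose let the fingers close. It gives the time, the measured TCP pose, the force and the opening at its end, in the units of the state.
- bot.get_obs(): the state, without advancing time (a new reading comes with each control period).
- bot.camera(name): name is "scene" or "top" or "wrist"; returns (picture, depth): 384x512x3 uint8, blue, green, red; 384x512 float32, m along the optical axis (not along the pixel's ray), 0 where there is no reading.
- bot.camera_model(name): a dict with "fx", "fy", "cx", "cy" (pixels), "origin" and "attitude" of the camera in the world; the wrist camera has in their place "mount" (4x4, takes a point from camera to tool coordinates, whose origin is the TCP and whose axes are the tool frame's). Camera axes: x right, y down, z forward; pixel columns grow to the right and rows downward; lengths in m; the calibration is good to about 2 mm. The wrist camera is an equidistant fisheye: a pixel r from the principal point sees the ray r / f radians off the axis. A picture is of the moment at which its call begins: read the wrist's pose just before it. camera_model takes no time and is no camera call.
- bot.job_done(): hands the job in, once; it reports no verdict.
The state is a dict: "time": time; "q": joint angles; "qd": joint speeds; "joint_efforts": joint torques, N m; "ee_pos": TCP position; "tcp_rot": TCP orientation; "wrist_force": force on the tool from outside, world axes, zero at the start; "torque": the same for the moment, N m; "opening": finger opening in m.
Only numpy, scipy, OpenCV 4.12 (cv2) and the standard library are available. Lean on these libraries where they do the work, as an engineer would, in place of code of your own. Each camera call takes 0.05 s, during which the arm holds its last target.

## Task

Lift the loose lid off the steel rinse tray and lay it flat in the low grey lid rest, and let go of it. Then take hold of the spatula that lies inside, tilt it and draw it out through the opening, and finish still holding it, steady, with all of it at least 5 cm above the top of the tray. Do not shift the other things on the bench.

Things in the scene. Friction and masses are not known exactly. Their poses are not given: they have to be found in the camera images.
- rinse_tray: Steel rinse tray fixed to the bench, 272x132x60 mm, length along its x, which points away from the robot. Origin: centre of underside, z up. Inside 260x120 mm, floor 8 mm and rim 60 mm above the bench, walls 6 mm. A fixed cover (z 56 to 60 mm) closes the top from the near wall to x = -25 mm; the rest is the opening, under the lid at first. A drain stub sticks out 16 mm at the near end.
- tray_opening (a point): Centre of the tray's opening at rim height (x = 52.5 mm, y = 0, z = 60 mm in the tray's frame). The opening is 155 mm along the tray's x by 120 mm along its y, 196 mm corner to corner; the spatula is longer, so it comes out only with its handle end tilted up (35 degrees do) and drawn out about along its own length.
- lid: Loose aluminium lid, 165x130 mm (165 along its x), 160 g. Origin: centre of underside, z up. Locating ribs (149x114 mm outside) z 0 to 6 mm, plate z 6 to 10 mm, black bar handle above. At first the plate lies on the tray's rim over the opening, the ribs hang 6 mm into it (underside 54 mm above the bench). A half turn changes nothing.
- lid_grip (a point): Centre of the lid's bar handle, 36 mm above the lid's underside. The bar is 80 mm long along the lid's x, 14 mm wide and 14 mm high, on two posts.
- lid_rest: Low grey plastic rest for the lid, fixed to the bench: 189x154 mm outside (189 along its x), recess 177x142 mm (6 mm of play round the lid), recess floor 4 mm and lip 14 mm above the bench. Origin: centre of underside, z up.
- spatula: Loose spatula, 220 mm long, 80 g, lengthways in the tray, hidden at first. Origin: underside, middle of its length; x from blade to handle; z up. Black handle: flat-sided bar 18 mm wide, 20 mm high, x = 5 to 110 mm, under the opening, away from the robot. Steel blade: 20 wide, 3 thick, x = -110 to 0 mm, 10 mm above the underside, its end under the cover. Balances at x = 43 mm.
- spatula_tip (a point): End of the spatula's blade (x = -110 mm, z = 10 mm in the spatula's frame), 74 to 104 mm in under the fixed cover at the start.
- spatula_butt (a point): End of the spatula's handle (x = +110 mm, z = 10 mm in the spatula's frame).
- lamp_end (a point): Lowest end of the fixed black lamp head that hangs ahead of the robot, between tray and lid rest, 250 mm above the bench. The head is 90 mm wide (along y) and rises away from the robot, to 500 mm up at 0.2 m farther out; solid. Nothing of it is nearer the robot than x = 0.44 m: swing past it with the arm drawn in (a TCP 0.31 m from the base axis clears it).
- bottle: Bystander, to be left where it stands: an amber bottle with a white screw cap, 46x45x94 mm. Origin: centre of its underside.
- jaw_model: Bystander, to be left where it stands: a plaster jaw model, 62x69x30 mm. Origin: centre of its underside.
- card_box: Bystander, to be left where it stands: a small closed cardboard box, 95x62x36 mm. Origin: centre of its underside.
- tape_roll: Bystander, to be left where it stands: a roll of tape lying flat, 81 mm across and 19 mm high. Origin: centre of its underside.
- wheel: Bystander, to be left where it stands: a small disc-shaped polishing wheel lying flat, 42 mm across and 10 mm high. Origin: centre of its underside.

How it is judged (in metres and radians):
On the way, in this order (a step that is already met when the one before it is completed fails the run):
1. the lid lies flat in the lid rest, let go, while the spatula is still in the tray (x of lid in the frame of lid_rest between -0.012 and 0.012 m and y of lid in the frame of lid_rest between -0.012 and 0.012 m and z of lid in the frame of lid_rest below 0.008 m and angle between lid's own z axis and vertical below 0.05 rad and contact force between lid and the fingers below 0.2 N and height (world z) of spatula_tip below 0.055 m), for 0.2 s.
2. the spatula is tilted in the opening: its handle end above the rim while its blade is still in the tray (height (world z) of spatula_butt above 0.07 m and height (world z) of spatula_tip below 0.056 m), for 0.05 s.
At the end, for the whole second after the job is handed in: The lid lies flat in the rest's recess (centre within 12 mm, tilted less than 0.05 rad, let go); the spatula is held in the fingers, steady (under 0.03 m/s), touching neither tray nor lid, with both its ends more than 110 mm above the bench (50 mm above the tray's top) (x of lid in the frame of lid_rest between -0.012 and 0.012 m and y of lid in the frame of lid_rest between -0.012 and 0.012 m and z of lid in the frame of lid_rest below 0.008 m and angle between lid's own z axis and vertical below 0.05 rad and contact force between lid and the fingers below 0.2 N and height (world z) of each of spatula_tip, spatula_butt above 0.11 m and contact force between spatula and the fingers above 1 N and contact force between spatula and rinse_tray below 0.05 N and contact force between spatula and lid below 0.05 N and linear speed of spatula below 0.03 m/s and angular speed of spatula below 0.2 rad/s); the arm keeps its last pose, push and grip.
It fails at once if an amber bottle with a white screw cap is moved more than 20 mm (distance of bottle from where it was at the start of the episode above 0.02 m).
It fails at once if a plaster jaw model is moved more than 20 mm (distance of jaw_model from where it was at the start of the episode above 0.02 m).
It fails at once if a small closed cardboard box is moved more than 20 mm (distance of card_box from where it was at the start of the episode above 0.02 m).
It fails at once if a roll of tape lying flat is moved more than 20 mm (distance of tape_roll from where it was at the start of the episode above 0.02 m).
It fails at once if a small disc-shaped polishing wheel lying flat is moved more than 20 mm (distance of wheel from where it was at the start of the episode above 0.02 m).
It also fails if it takes over 69 s, if anything falls off the work surface, if the arm or the gripper's body presses on something with over 40 N, if the wrist force passes 120 N, or if a joint passes its speed limit or range.

## Working session

There is one attempt and no reset: what is moved stays moved. The work goes in short steps, Python scripts to look and compute and a tool call to move; the robot and the scene stay as the last step left them, time stands still between calls to the robot, and variables do not carry over. Pictures are saved under pics/ and viewed, and the job is handed in when it is done.

Besides the shell and the picture viewer there is one more tool, called after "Emit:" as name([rows], argument=value, ...), one row to a line, values as JSON. play_rows: Moves the arm, as the interface text tells. Its arguments: {"type":"object","properties":{"rows":{"type":"array"},"squeeze":{"type":"number"}},"required":["rows"]}

```bash
mkdir -p pics; ls; python3 - <<'E'
from workcell import bot
import cv2,numpy as np
print(bot.get_obs())
for n in ["scene","top","wrist"]:
    print(n,bot.camera_model(n))
    p,d=bot.camera(n); cv2.imwrite(f"pics/{n}0.png",p); np.save(f"pics/{n}0.npy",d)
print(bot.get_obs()["time"])
E
```

```text
pics
{'time': 0.0, 'q': array([7.59753731e+01, 5.01086707e+00, 1.00334984e+01, 9.50998142e+01,
       1.17746601e-03, 8.99982884e+01]), 'qd': array([ 0.02175271, -0.02797588, -0.00903582, -0.0012298 , -0.01151734,
        0.01292858]), 'joint_efforts': array([ 6.12775129e-04, -5.20386565e+01,  4.64801466e+01,  1.64480740e-02,
       -2.05864637e-05,  2.18917705e-06]), 'ee_pos': array([0.13322967, 0.53340083, 0.24927673]), 'tcp_rot': array([ 179.12427913,   89.92280813, -104.89863695]), 'wrist_force': array([ 0.33061253, -0.33011484, -0.03190831]), 'torque': array([ 0.02317782, -0.01706498, -0.01573257]), 'opening': 0.08565892946803202}
scene {'fx': 456.75661119983204, 'fy': 456.75661119983204, 'cx': 252.0768394113114, 'cy': 192.2703367762322, 'origin': array([-0.23651107, -0.88611346,  1.08345898]), 'attitude': array([-127.8384435 ,   -0.23221832,  -34.17083611])}
top {'fx': 437.0571957912081, 'fy': 437.0571957912081, 'cx': 260.23234405513676, 'cy': 196.80143174630544, 'origin': array([0.22422744, 0.08928339, 1.75994828]), 'attitude': array([-172.66044349,   -0.69270866,  -89.97085726])}
wrist {'fx': 297.3186396354542, 'fy': 297.3186396354542, 'cx': 252.7518373121677, 'cy': 191.06486478352554, 'mount': array([[ 4.23065304e-04, -2.61347798e-01,  9.65244606e-01,
        -1.24278867e-01],
       [ 2.10184783e-04, -9.65244648e-01, -2.61347902e-01,
         6.63115644e-02],
       [ 9.99999888e-01,  3.13446958e-04, -3.53430190e-04,
         5.58096887e-04],
       [ 0.00000000e+00,  0.00000000e+00,  0.00000000e+00,
         1.00000000e+00]])}
0.15
```

View pics/scene0.png

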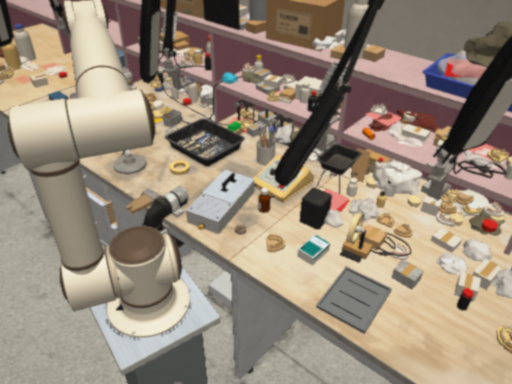

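View pics/top0.png

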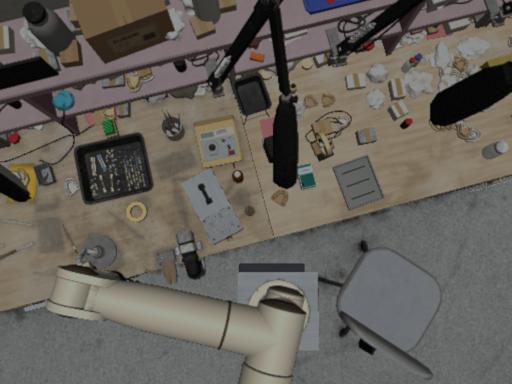

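View pics/wrist0.png

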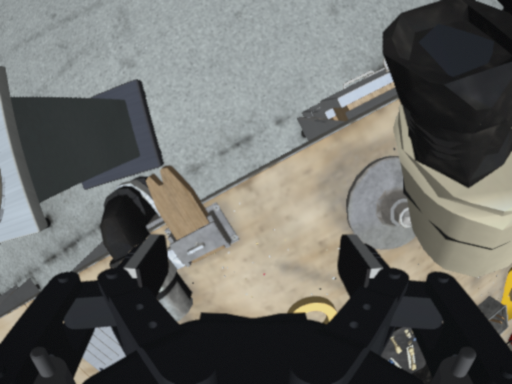

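Scene: tray with lid around (222,200), rest at (355,298). Top: lid at (208,195), rest at (358,182), lamp head end at (287,185). Zooming in.

```bash
cat > h.py <<'E'
import numpy as np,cv2
from scipy.spatial.transform import Rotation as R
from workcell import bot
def rot(a): return R.from_euler('xyz',a,degrees=True).as_matrix()
def unproj(name,u,v,d):
    m=bot.camera_model(name)
    p=np.stack([(u-m['cx'])/m['fx']*d,(v-m['cy'])/m['fy']*d,d],-1)
    return p@rot(m['attitude']).T+m['origin']
def ray_z(name,uv,z):
    uv=np.asarray(uv,float); m=bot.camera_model(name)
    p=np.stack([(uv[...,0]-m['cx'])/m['fx'],(uv[...,1]-m['cy'])/m['fy'],np.ones(uv.shape[:-1])],-1)@rot(m['attitude']).T
    return m['origin']+p*((z-m['origin'][2])/p[...,2])[...,None]
def cloud(name,d):
    v,u=np.mgrid[:d.shape[0],:d.shape[1]]
    return unproj(name,u,v,d)
E
python3 - <<'E'
import numpy as np,cv2
from h import *
for n,(a,b,c,e) in dict(top=(150,400,130,270),scene=(150,420,130,340)).items():
    p=cv2.imread(f"pics/{n}0.png")[c:e,a:b]
    cv2.imwrite(f"pics/{n}0z.png",cv2.resize(p,None,fx=(3 if n=="top" else 2.8),fy=(3 if n=="top" else 2.8),interpolation=cv2.INTER_CUBIC))
d=np.load("pics/top0.npy"); P=cloud("top",d)
for uv in [(208,195),(235,225),(358,182),(250,230),(287,180),(205,190)]: print(uv,P[uv[1],uv[0]])
# heightmap
x0,x1,y0,y1=0.2,0.75,-0.45,0.35
h=np.clip(P[...,2],-0.02,0.12)
img=((h+0.02)/0.14*255).astype(np.uint8)
cv2.imwrite("pics/toph.png",cv2.resize(cv2.applyColorMap(img,cv2.COLORMAP_JET)[130:270,150:400],None,fx=3,fy=3,interpolation=0))
E
```

```text
(208, 195) [0.44967977 0.27333551 0.06172916]
(235, 225) [0.3326022  0.16694012 0.05842297]
(358, 182) [ 0.5108911  -0.32890261  0.011636  ]
(250, 230) [ 0.316446    0.10921844 -0.00275068]
(287, 180) [ 0.46669906 -0.01752923  0.31885559]
(205, 190) [0.46473635 0.28163968 0.09420633]
```

View pics/top0z.png

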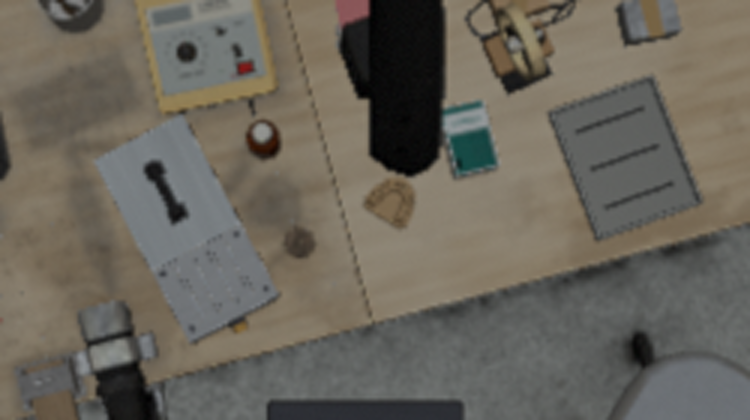

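View pics/toph.png

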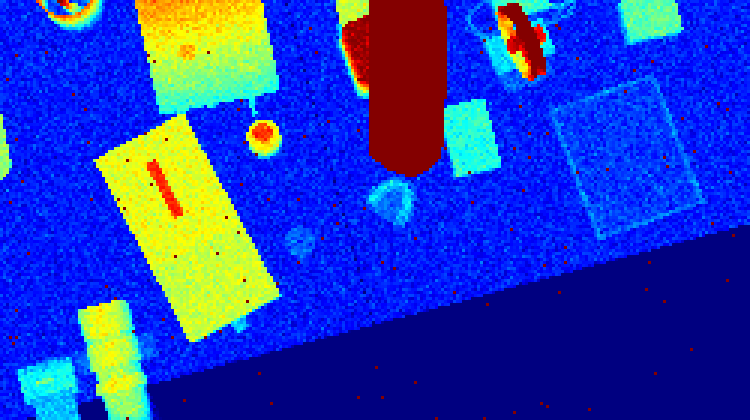

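View pics/scene0z.png

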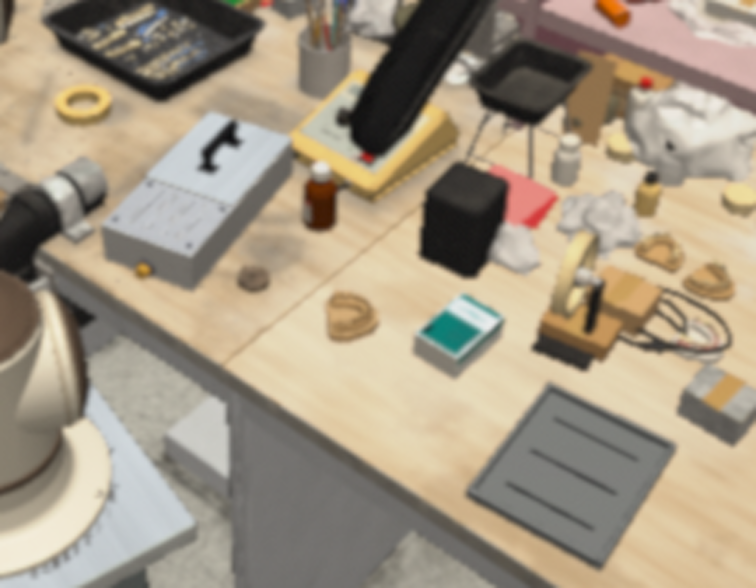

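```bash
cat > fit.py <<'E'
from h import *
def yawof(rc):
    b=cv2.boxPoints(rc); e=[b[1]-b[0],b[2]-b[1]]; e=max(e,key=np.linalg.norm)
    if e[0]<0:e=-e
    return np.degrees(np.arctan2(e[1],e[0]))
def rect(name,P,box,zl,zh):
    m=(P[...,0]>box[0])&(P[...,0]<box[1])&(P[...,1]>box[2])&(P[...,1]<box[3])&(P[...,2]>zl)&(P[...,2]<zh)
    mm=cv2.morphologyEx(m.astype(np.uint8),cv2.MORPH_OPEN,np.ones((2,2)))
    n,l,s,c=cv2.connectedComponentsWithStats(mm)
    k=1+np.argmax(s[1:,4]); q=P[l==k]
    rc=cv2.minAreaRect((q[:,:2]*1000).astype(np.float32))
    print(name,len(q),"c",np.round(rc[0],1),"size",np.round(rc[1],1),"yaw",round(yawof(rc),2),"z",np.round(np.percentile(q[:,2],[10,50,90])*1000,1))
E
python3 - <<'E'
from fit import *
for n in ["top","scene"]:
    P=cloud(n,np.load(f"pics/{n}0.npy"))
    rect(n+" tray",P,(.25,.6,.1,.42),.045,.075)
    rect(n+" handle",P,(.35,.55,.2,.4),.08,.12)
    rect(n+" rest",P,(.35,.65,-.5,-.2),.0055,.03)
    rect(n+" box",P,(.4,.6,-.22,-.05),.02,.06)
    rect(n+" jaw",P,(.35,.48,-.15,.08),.012,.06)
    rect(n+" bottle",P,(.42,.58,.1,.2),.03,.12)
    rect(n+" wheel",P,(.33,.42,.05,.15),.005,.03)
# image corners
z=np.array([[95,160],[185,113],[280,295],[193,341]])/3+[150,130]
print(ray_z("top",z-.33,.062)*1000)
z=np.array([[550,112],[653,77],[703,203],[598,238]])/3+[150,130]
q=ray_z("top",z-.33,.014)*1000;print(q,q.mean(0))
h=np.array([[150,166],[183,216]])/3+[150,130]
print(ray_z("top",h-.33,.097)*1000)
E
```

```text
top tray 2244 c [365.2 232.3] size [382.8 133.9] yaw 27.82 z [55.8 62.8 69.1]
top handle 76 c [453.5 281.3] size [75.1 13. ] yaw 28.63 z [ 63.8  96.3 100.7]
top rest 124 c [ 513.1 -395. ] size [147.2  64.1] yaw 11.68 z [-0.5 10.2 18. ]
top box 372 c [393.  -53.8] size [100.3 431. ] yaw -27.21 z [26.7 36.7 42.5]
top jaw 109 c [450.7 -20.8] size [58.9 51.4] yaw 54.63 z [ 7.9 20.3 29.8]
top bottle 113 c [383.8 134.2] size [328.8  43.3] yaw 8.23 z [22.7 67.9 96.9]
top wheel 75 c [391.5 104.7] size [41.7 35.7] yaw 24.79 z [-0.6  9.3 15. ]
scene tray 1802 c [  79.4 -225.4] size [1445.6  235.4] yaw 55.2 z [51.1 61.1 65.9]
scene handle 85 c [465.2 285. ] size [111.1  17.4] yaw 28.84 z [65.1 90.8 97.1]
scene rest 600 c [ 159.7 -544.9] size [1029.5  183.8] yaw 30.61 z [ 1.3  9.5 15.5]
scene box 491 c [ 154.9 -466.7] size [1143.2   97.6] yaw 42.1 z [21.3 35.1 39. ]
scene jaw 158 c [458.1 -18.8] size [53.3 72.4] yaw -2.21 z [11.1 18.3 27. ]
scene bottle 184 c [ 163.  -330.8] size [1367.5   40.8] yaw 52.56 z [28.5 59.9 88.5]
scene wheel 83 c [396.  103.1] size [41.4 38.1] yaw 56.35 z [ 2.4  8.6 11.9]
[[496.91811553 378.55421081  62.        ]
 [559.79405621 261.89215204  62.        ]
 [320.76243457 135.65316048  62.        ]
 [261.50578148 247.20382848  62.        ]]
[[ 572.09657564 -228.0020236    14.        ]
 [ 621.04972062 -369.74324023   14.        ]
 [ 447.99346202 -431.95621658   14.        ]
 [ 400.37811614 -288.93925122   14.        ]] [ 510.3794686  -329.66018291   14.        ]
[[483.6881343  302.09525633  97.        ]
 [419.27707058 258.90652606  97.        ]]
```

```bash
cat >> h.py <<'E'
def tool():
    o=bot.get_obs(); return np.array(o['ee_pos']),rot(o['tcp_rot']),o
def plan(tgt,zyaw=None):
    """tgt world m; zyaw: wanted world heading (deg) of tool y axis"""
    p,T,o=tool()
    s=T.T@(np.asarray(tgt)-p)*100
    a=np.degrees(np.arctan2(T[1,1],T[0,1]))
    out="shift cm %s"%np.round(s,2)
    if zyaw is not None:
        t=-((zyaw-a+180)%360-180); out+=" turn %.2f"%t
    print("tcp",np.round(p*1000,1),"yhead %.2f"%a,out,"q",np.round(o['q'],1),"t %.2f"%o['time'])
def pixray(uv):
    """wrist rays in world: origin, dirs"""
    p,T,o=tool(); m=bot.camera_model("wrist"); M=m['mount']
    uv=np.atleast_2d(uv).astype(float)
    x=(uv[:,0]-m['cx'])/m['fx'];y=(uv[:,1]-m['cy'])/m['fy'];r=np.hypot(x,y)+1e-12
    d=np.stack([np.sin(r)*x/r,np.sin(r)*y/r,np.cos(r)],-1)
    return p+T@M[:3,3],d@(T@M[:3,:3]).T
def wcloud(d):
    """uses current pose"""
    v,u=np.mgrid[:d.shape[0],:d.shape[1]]
    o,r=pixray(np.stack([u.ravel(),v.ravel()],-1))
    p,T,_=tool(); f=(T@bot.camera_model("wrist")['mount'][:3,:3])[:,2]
    k=d.ravel()/(r@f)
    return (o+r*k[:,None]).reshape(*d.shape,3)
def wpix(X):
    p,T,o=tool(); m=bot.camera_model("wrist"); M=m['mount']
    X=np.atleast_2d(X); c=((X-p)@T-M[:3,3])@M[:3,:3]
    th=np.arctan2(np.hypot(c[:,0],c[:,1]),c[:,2]); ph=np.arctan2(c[:,1],c[:,0])
    return np.stack([m['cx']+m['fx']*th*np.cos(ph),m['cy']+m['fy']*th*np.sin(ph)],-1)
E
python3 - <<'E'
from h import *
p,T,o=tool(); print(np.round(T,3))
plan([0.42,0.25,0.28],28.3); plan([0.42,0.25,0.28],208.3)
E
```

```text
[[-0.    -0.97   0.242]
 [-0.001  0.242  0.97 ]
 [-1.    -0.    -0.001]]
tcp [133.3 533.4 249.5] yhead 165.97 shift cm [ -3.03 -34.69 -20.55] turn 137.67 q [76.   5.  10.  95.1 -0.  90. ] t 0.15
tcp [133.3 533.4 249.5] yhead 165.97 shift cm [ -3.03 -34.69 -20.55] turn -42.33 q [76.   5.  10.  95.1 -0.  90. ] t 0.15
```

Emit:
play_rows([
  [[-0.5, -2, -1.2], -3, 8.5],
  [[-1, -5, -3], -7, 8.5],
  [[-1.5, -8.5, -5], -12, 8.5],
  [[-2, -12, -7.1], -17, 8.5],
  [[-2.5, -15.5, -9.2], -22, 8.5],
  [[-3, -19, -11.3], -27, 8.5],
  [[-3, -22.5, -13.3], -32, 8.5],
  [[-3, -26, -15.4], -36, 8.5],
  [[-3, -29.5, -17.5], -40, 8.5],
  [[-3, -32.5, -19.3], -42, 8.5],
  [[-3, -34, -20.2], -42, 8.5],
  [[-3, -34.7, -20.5], -42, 8.5],
])

```text
time: 1.15
ee_pos: [0.4217, 0.2485, 0.2797]
tcp_rot: [126.9, 90.0, -115.3]
wrist_force: [1.0, 0.4, 0.1]
opening: 0.0849
```

```bash
python3 - <<'E'
from h import *
p,d=bot.camera("wrist"); cv2.imwrite("pics/w1.png",p)
P=wcloud(d); np.save("pics/w1P.npy",P); cv2.imwrite("pics/w1z.png",cv2.resize(p,(768,576)))
plan([0.454,0.281,0.2],208.3)
E
```

```text
tcp [421.8 249.  279.6] yhead -152.20 shift cm [ 7.96 -4.35  1.33] turn -0.50 q [30.6 -2.5  5.8 98.3 -0.   2.8] t 1.20
```

View pics/w1z.png

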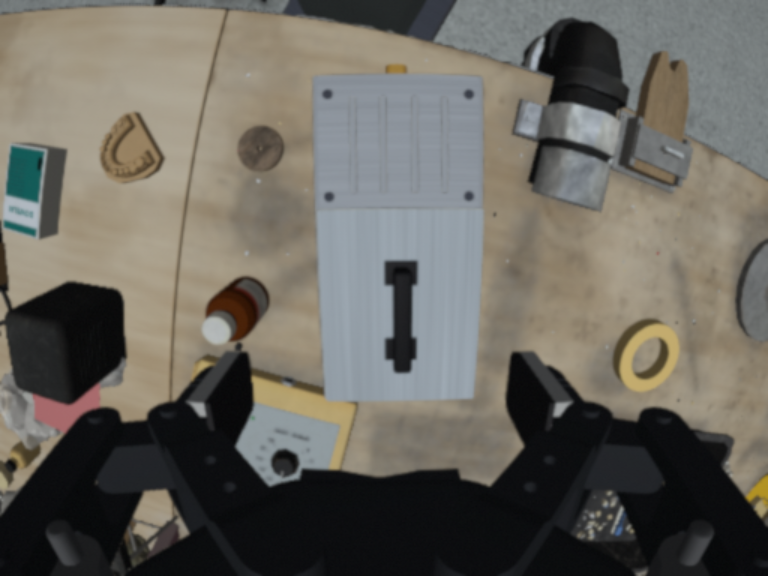

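The wrist picture shows the tray squarely: lid handle bar from (401,262) to (403,371), cover/lid seam at row 208, lid far edge row 398, bottle at (228,315).

```bash
python3 - <<'E'
from fit import *
P=np.load("pics/w1P.npy"); p=cv2.imread("pics/w1.png")
def at(u,v):  # zoomed px
    u,v=int(u/1.5),int(v/1.5); q=P[v-1:v+2,u-1:u+2].reshape(-1,3); return np.round(np.median(q,0)*1000,1)
for n,uv in dict(bar1=(402,285),bar2=(403,310),bar3=(403,340),lidL=(350,310),lidR=(450,310),cover=(400,150),cov2=(340,90),bench=(580,300),tape=(630,380)).items(): print(n,at(*uv))
o,r=pixray(np.array([[401,263],[403,371],[318,75],[482,77],[316,209],[483,208],[325,399],[474,398]])/1.5)
for i,(rr,z) in enumerate(zip(r,[.097,.097,.06,.06,.064,.064,.064,.064])):
    print(i,np.round((o+rr*(z-o[2])/rr[2])*1000,1))
rect("handle",P,(.35,.55,.2,.36),.085,.12)
rect("tray",P,(.22,.6,.13,.42),.045,.08)
E
```

```text
bar1 [427.7 271.   97.3]
bar2 [443.7 279.4  97.5]
bar3 [464.  290.8  97.4]
lidL [471.9 249.   64.5]
lidR [434.4 320.8  63.8]
cover [343.2 225.1  60.3]
cov2 [322.8 162.7  60.5]
bench [3.775e+02 4.550e+02 2.000e-01]
tape [420.3 556.8  19.7]
0 [414.2 262.9  97. ]
1 [487.  304.4  97. ]
2 [319.2 142.5  60. ]
3 [260.  253.9  60. ]
4 [412.6 189.9  64. ]
5 [351.2 303.1  64. ]
6 [556.3 267.   64. ]
7 [495.4 382.7  64. ]
handle 883 c [429.6 272.2] size [169.   19.5] yaw 32.19 z [94.3 96.9 98.1]
tray 22894 c [416.8 274.4] size [318.5 148. ] yaw 28.65 z [59.7 63.4 65.1]
```

```bash
python3 - <<'E'
from h import *
plan([0.452,0.2835,0.15],208.5)
E
```

```text
tcp [421.8 249.  279.6] yhead -152.20 shift cm [12.96 -4.29  1.65] turn -0.70 q [30.6 -2.5  5.8 98.3 -0.   2.8] t 1.20
```

Emit:
play_rows([
  [[2, -1, 0.5], -0.7, 8.5],
  [[5, -2.5, 1], -0.7, 8.5],
  [[8, -4, 1.6], -0.7, 8.5],
  [[11, -4.3, 1.65], -0.7, 8.5],
  [[12.9, -4.3, 1.65], -0.7, 8.5],
  [[12.9, -4.3, 1.65], -0.7, 8.5],
  [[12.9, -4.3, 1.65], -0.7, 8.5],
])

```text
time: 1.78
ee_pos: [0.4493, 0.2859, 0.1506]
tcp_rot: [88.1, 89.9, -153.2]
wrist_force: [-0.0, 0.6, 1.2]
opening: 0.085
```

```bash
python3 - <<'E'
from h import *
p,d=bot.camera("wrist"); P=wcloud(d); np.save("pics/w2P.npy",P); cv2.imwrite("pics/w2z.png",cv2.resize(p,(768,576)))
plan([0.452,0.2835,0.091],208.5)
E
```

```text
tcp [450.1 286.1 152.1] yhead -151.27 shift cm [ 6.11 -0.04 -0.32] turn 0.23 q [32.4  1.8 -4.1 84.1  0.   3.7] t 1.83
```

View pics/w2z.png

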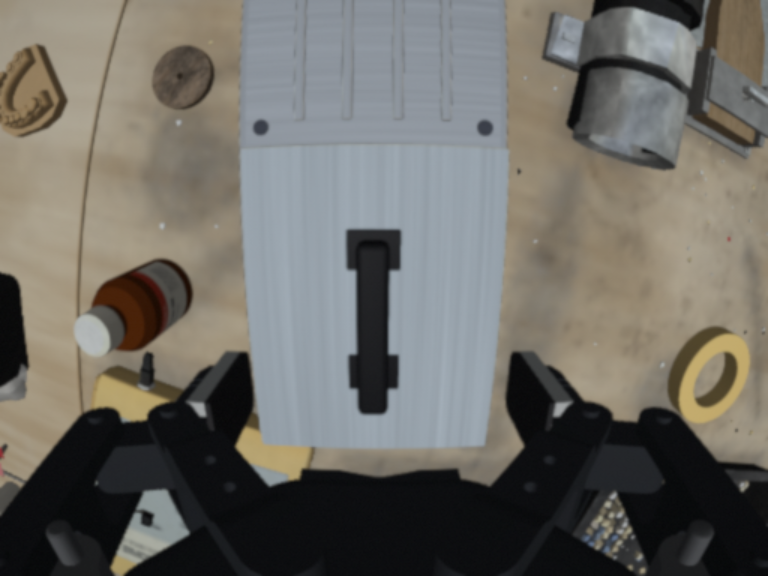

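Lid handle bar now spans (372,242)–(373,413), slightly left of the finger midline.

```bash
python3 - <<'E'
from h import *
plan([0.452,0.2835,0.091],208.5)
o,r=pixray(np.array([[372,242],[373,413],[242,146],[507,146],[263,444],[486,445]])/1.5)
q=[]
for i,(rr,z) in enumerate(zip(r,[.097,.097,.064,.064,.064,.064])):
    q.append((o+rr*(z-o[2])/rr[2])*1000); print(i,np.round(q[-1],1))
print(np.mean(q[:2],0),np.mean(q[2:],0))
P=np.load("pics/w2P.npy"); print(P[int(320/1.5),int(373/1.5)])
c=np.mean(q[:2],0)/1000
plan([c[0],c[1],.091],208.5)
E
```

```text
tcp [450.1 286.1 152.1] yhead -151.27 shift cm [ 6.11 -0.04 -0.32] turn 0.23 q [32.4  1.8 -4.1 84.1  0.   3.7] t 1.83
0 [419.5 266.7  97. ]
1 [489.4 305.1  97. ]
2 [412.6 190.6  64. ]
3 [351.3 302.9  64. ]
4 [559.3 268.8  64. ]
5 [496.7 383.8  64. ]
[454.45026257 285.91394393  97.        ] [454.98108171 286.51018619  64.        ]
[0.44846887 0.2824716  0.09808417]
tcp [450.1 286.1 152.1] yhead -151.27 shift cm [ 6.11 -0.37 -0.23] turn 0.23 q [32.4  1.8 -4.1 84.1  0.   3.7] t 1.83
```

Emit:
play_rows([
  [[1.5, -0.2, -0.1], 0.2, 8.5],
  [[3.5, -0.4, -0.25], 0.2, 8.5],
  [[5, -0.4, -0.25], 0.2, 8.5],
  [[6, -0.4, -0.25], 0.2, 7],
  [[6, -0.4, -0.25], 0.2, 5],
  [[6, -0.4, -0.25], 0.2, 3],
  [[6, -0.4, -0.25], 0.2, 0.8],
  [[6, -0.4, -0.25], 0.2, 0.8],
  [[6, -0.4, -0.25], 0.2, 0.8],
  [[6, -0.4, -0.25], 0.2, 0.8],
  [[6, -0.4, -0.25], 0.2, 0.8],
  [[6, -0.4, -0.25], 0.2, 0.8],
], squeeze=60)

```text
time: 2.83
ee_pos: [0.4557, 0.2855, 0.0924]
tcp_rot: [-81.6, 89.9, 36.9]
wrist_force: [-1.6, -1.1, 6.6]
opening: 0.0129
```

```bash
python3 - <<'E'
from h import *
p,d=bot.camera("wrist"); cv2.imwrite("pics/w3z.png",cv2.resize(p,(768,576)))
o=bot.get_obs();print(o['opening'],o['wrist_force'],o['time'])
a=np.radians(30)
p=[o['ee_pos'][0],o['ee_pos'][1]]
plan([p[0],p[1],.2])
plan([.31*np.cos(a),.31*np.sin(a),.2])
E
```

```text
0.012818854552881431 [-0.33065758  0.4885328   5.59830725] 2.8833
tcp [455.7 285.5  92.3] yhead -151.53 shift cm [-10.77  -0.02   0.  ] q [32.1  3.1 -9.4 77.4  0.   3.6] t 2.88
tcp [455.7 285.5  92.3] yhead -151.53 shift cm [-10.81  22.66  -2.54] q [32.1  3.1 -9.4 77.4  0.   3.6] t 2.88
```

View pics/w3z.png

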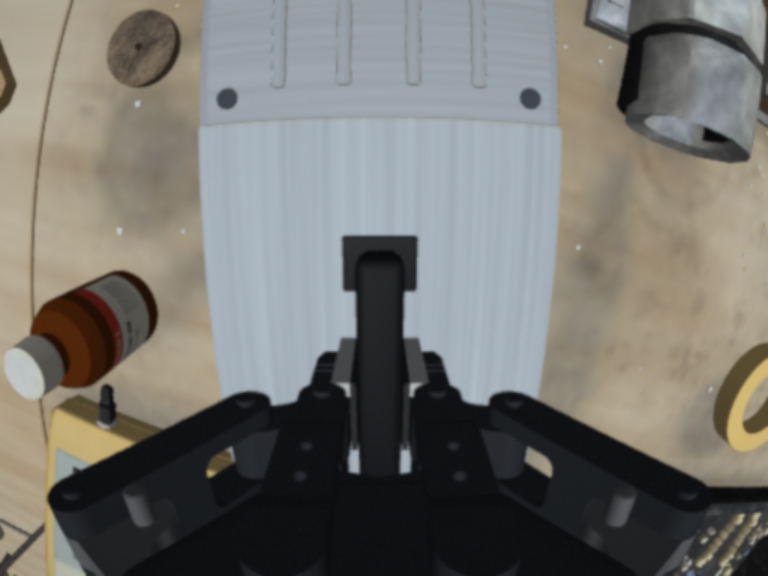

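Emit:
play_rows([
  [[-0.4, 0, 0], 0, 0.8],
  [[-1.2, 0, 0], 0, 0.8],
  [[-2.5, 0, 0], 0, 0.8],
  [[-4, 0, 0], 0, 0.8],
  [[-6, 0, 0], 0, 0.8],
  [[-8, 0, 0], 0, 0.8],
  [[-9.5, 0, 0], 0, 0.8],
  [[-10, 0, 0], 0, 0.8],
  [[-10, 0, 0], 0, 0.8],
])

```text
time: 3.63
ee_pos: [0.4557, 0.2854, 0.1925]
tcp_rot: [-87.0, 89.9, 31.4]
wrist_force: [-0.3, 0.9, -2.4]
opening: 0.013
```

```bash
python3 - <<'E'
from h import *
p,d=bot.camera("wrist"); cv2.imwrite("pics/w4z.png",cv2.resize(p,(768,576)))
o=bot.get_obs();print(o['opening'],o['wrist_force'],o['time'])
for k in np.linspace(32,-33,12):
    a=np.radians(k); plan([.31*np.cos(a),.31*np.sin(a),.192])
E
```

```text
0.013095747230932119 [ 0.46145961  0.72271111 -2.82323633] 3.6833
tcp [455.4 285.1 191.1] yhead -151.53 shift cm [-0.1  22.68 -1.45] q [32.1  2.4  0.8 88.4 -0.   3.6] t 3.68
tcp [455.4 285.1 191.1] yhead -151.53 shift cm [-0.1  22.65 -4.64] q [32.1  2.4  0.8 88.4 -0.   3.6] t 3.68
tcp [455.4 285.1 191.1] yhead -151.53 shift cm [-0.1  22.95 -7.83] q [32.1  2.4  0.8 88.4 -0.   3.6] t 3.68
tcp [455.4 285.1 191.1] yhead -151.53 shift cm [ -0.1   23.57 -10.96] q [32.1  2.4  0.8 88.4 -0.   3.6] t 3.68
tcp [455.4 285.1 191.1] yhead -151.53 shift cm [ -0.1   24.51 -14.01] q [32.1  2.4  0.8 88.4 -0.   3.6] t 3.68
tcp [455.4 285.1 191.1] yhead -151.53 shift cm [ -0.1   25.76 -16.95] q [32.1  2.4  0.8 88.4 -0.   3.6] t 3.68
tcp [455.4 285.1 191.1] yhead -151.53 shift cm [ -0.1   27.31 -19.75] q [32.1  2.4  0.8 88.4 -0.   3.6] t 3.68
tcp [455.4 285.1 191.1] yhead -151.53 shift cm [ -0.1   29.14 -22.37] q [32.1  2.4  0.8 88.4 -0.   3.6] t 3.68
tcp [455.4 285.1 191.1] yhead -151.53 shift cm [ -0.1   31.23 -24.79] q [32.1  2.4  0.8 88.4 -0.   3.6] t 3.68
tcp [455.4 285.1 191.1] yhead -151.53 shift cm [ -0.1   33.55 -26.98] q [32.1  2.4  0.8 88.4 -0.   3.6] t 3.68
tcp [455.4 285.1 191.1] yhead -151.53 shift cm [ -0.1   36.09 -28.92] q [32.1  2.4  0.8 88.4 -0.   3.6] t 3.68
tcp [455.4 285.1 191.1] yhead -151.53 shift cm [ -0.11  38.82 -30.59] q [32.1  2.4  0.8 88.4 -0.   3.6] t 3.68
```

View pics/w4z.png

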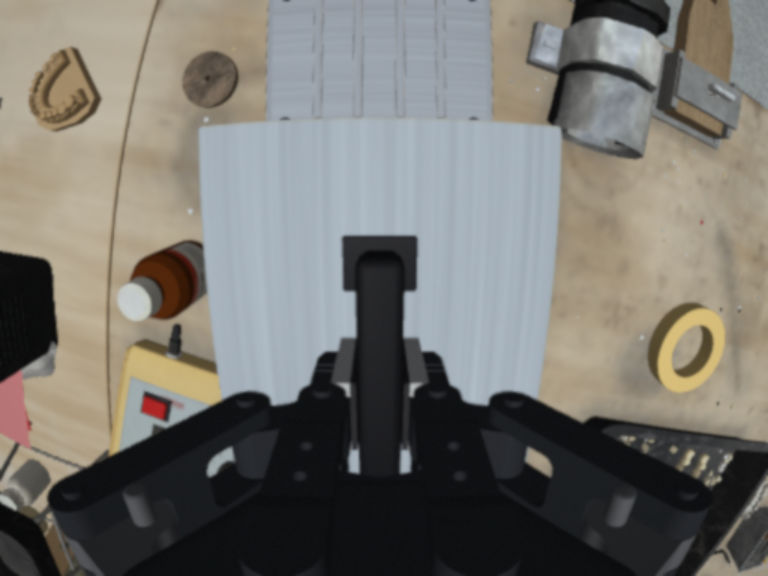

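The lid hangs level in the fingers (bar at (380,360)). Retracting.

Emit:
play_rows([
  [[0, 1.5, 0], 0, 0.8],
  [[0, 4, -0.2], 0, 0.8],
  [[0, 7, -0.4], 0, 0.8],
  [[0, 10, -0.6], 0, 0.8],
  [[0, 13, -0.8], 0, 0.8],
  [[0, 16, -1], 0, 0.8],
  [[0, 19, -1.2], 0, 0.8],
  [[0, 21.5, -1.4], 0, 0.8],
  [[0, 22.6, -1.5], 0, 0.8],
  [[0, 22.6, -1.5], 0, 0.8],
])

```text
time: 4.52
ee_pos: [0.262, 0.1631, 0.1902]
tcp_rot: [95.8, 90.0, -145.7]
wrist_force: [0.6, -0.1, -1.8]
opening: 0.013
```

```bash
python3 - <<'E'
from h import *
for k in np.arange(32,-34,-6):
    a=np.radians(k); plan([.307*np.cos(a),.307*np.sin(a),.192],199.6)
E
```

```text
tcp [262.  163.1 190.2] yhead -151.53 shift cm [-0.18  0.17  0.05] turn 8.87 q [ 31.9 -29.3 -25.1  94.3  -0.    3.4] t 4.52
tcp [262.  163.1 190.2] yhead -151.53 shift cm [-0.18  0.14 -3.17] turn 8.87 q [ 31.9 -29.3 -25.1  94.3  -0.    3.4] t 4.52
tcp [262.  163.1 190.2] yhead -151.53 shift cm [-0.18  0.44 -6.37] turn 8.87 q [ 31.9 -29.3 -25.1  94.3  -0.    3.4] t 4.52
tcp [262.  163.1 190.2] yhead -151.53 shift cm [-0.17  1.08 -9.51] turn 8.87 q [ 31.9 -29.3 -25.1  94.3  -0.    3.4] t 4.52
tcp [262.  163.1 190.2] yhead -151.53 shift cm [ -0.17   2.05 -12.58] turn 8.87 q [ 31.9 -29.3 -25.1  94.3  -0.    3.4] t 4.52
tcp [262.  163.1 190.2] yhead -151.53 shift cm [ -0.17   3.33 -15.53] turn 8.87 q [ 31.9 -29.3 -25.1  94.3  -0.    3.4] t 4.52
tcp [262.  163.1 190.2] yhead -151.53 shift cm [ -0.17   4.91 -18.32] turn 8.87 q [ 31.9 -29.3 -25.1  94.3  -0.    3.4] t 4.52
tcp [262.  163.1 190.2] yhead -151.53 shift cm [ -0.17   6.77 -20.94] turn 8.87 q [ 31.9 -29.3 -25.1  94.3  -0.    3.4] t 4.52
tcp [262.  163.1 190.2] yhead -151.53 shift cm [ -0.17   8.9  -23.35] turn 8.87 q [ 31.9 -29.3 -25.1  94.3  -0.    3.4] t 4.52
tcp [262.  163.1 190.2] yhead -151.53 shift cm [ -0.17  11.27 -25.52] turn 8.87 q [ 31.9 -29.3 -25.1  94.3  -0.    3.4] t 4.52
tcp [262.  163.1 190.2] yhead -151.53 shift cm [ -0.17  13.85 -27.43] turn 8.87 q [ 31.9 -29.3 -25.1  94.3  -0.    3.4] t 4.52
```

Emit:
play_rows([
  [[0, 0.15, -1.5], 0, 0.8],
  [[0, 0.2, -4], 1, 0.8],
  [[0, 0.5, -6.6], 2, 0.8],
  [[0, 1.1, -9.5], 3, 0.8],
  [[0, 2.1, -12.6], 4, 0.8],
  [[0, 3.3, -15.5], 5, 0.8],
  [[0, 4.9, -18.3], 6, 0.8],
  [[0, 6.8, -20.9], 7, 0.8],
  [[0, 8.9, -23.3], 8, 0.8],
  [[0, 11.3, -25.5], 8.8, 0.8],
  [[0, 13.5, -27.2], 8.8, 0.8],
  [[0, 13.8, -27.4], 8.8, 0.8],
])

```text
time: 5.52
ee_pos: [0.272, -0.1457, 0.19]
tcp_rot: [83.1, 89.9, -167.5]
wrist_force: [0.5, 1.3, -2.3]
opening: 0.0129
```

```bash
python3 - <<'E'
from h import *
plan([0.40,-0.25,0.192],199.6)
o=bot.get_obs();print(o['opening'],o['wrist_force'])
p,d=bot.camera("wrist"); cv2.imwrite("pics/w5z.png",cv2.resize(p,(768,576)))
E
```

```text
tcp [ 272.  -145.7  190. ] yhead -160.57 shift cm [ -0.22  -8.6  -14.1 ] turn -0.17 q [-28.1 -29.3 -25.1  94.3  -0.1 -47.5] t 5.52
0.012941724299032146 [ 0.4883348   1.28019948 -2.25709671]
```

View pics/w5z.png

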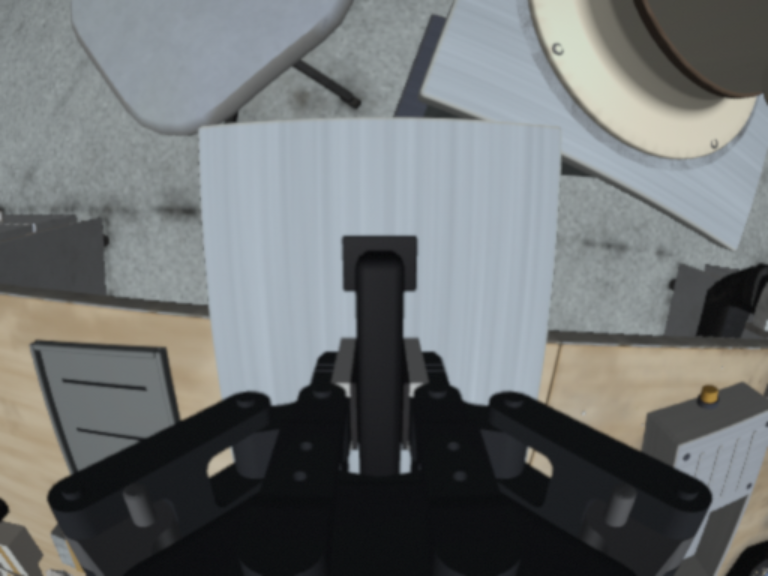

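```bash
python3 - <<'E'
from fit import *
for n,seed in [("top",(358,195)),("scene",(340,298))]:
    im=cv2.imread(f"pics/{n}0.png")
    k=6
    u0,v0=seed[0]-50,seed[1]-50
    c=cv2.resize(im[v0:v0+100,u0:u0+100],None,fx=k,fy=k,interpolation=cv2.INTER_CUBIC)
    hsv=cv2.cvtColor(c,cv2.COLOR_BGR2HSV)
    m=((hsv[...,1]<70)&(hsv[...,2]<150)).astype(np.uint8)
    m=cv2.morphologyEx(m,cv2.MORPH_CLOSE,np.ones((15,15)))
    m=cv2.morphologyEx(m,cv2.MORPH_OPEN,np.ones((25,25)))
    nn,l,s,cc=cv2.connectedComponentsWithStats(m)
    kk=l[50*k,50*k]; print(n,kk,s[kk])
    cs,_=cv2.findContours((l==kk).astype(np.uint8),cv2.RETR_EXTERNAL,cv2.CHAIN_APPROX_NONE)
    ct=max(cs,key=cv2.contourArea)[:,0]
    cv2.drawContours(c,[ct[:,None]],-1,(0,0,255),1); cv2.imwrite(f"pics/rest_{n}.png",c)
    uv=(ct+.5)/k-.5+[u0,v0]
    for z in (.014,.0):
        q=ray_z(n,uv,z)[:,:2]*1000
        rc=cv2.minAreaRect(q.astype(np.float32)); print(z,np.round(rc[0],1),np.round(rc[1],1),round(yawof(rc),2))
E
```

```text
top 1 [     0      0    600    600 340346]
0.014 [ 462.6 -328.2] [407.8 416.4] -89.96
0.0 [ 464.5 -331.6] [411.1 419.8] -89.96
scene 4 [  165   122   435   385 97976]
0.014 [ 507.2 -335.5] [197.1 155.5] 19.47
0.0 [ 516.9 -328.3] [199.7 157.5] 19.47
```

```bash
python3 -c "
import cv2,numpy as np
a=cv2.imread('pics/rest_top.png');b=cv2.imread('pics/rest_scene.png')
cv2.imwrite('pics/rest.png',cv2.resize(np.hstack([a,b]),(800,400)))"
```

```text
(no output)
```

View pics/rest.png

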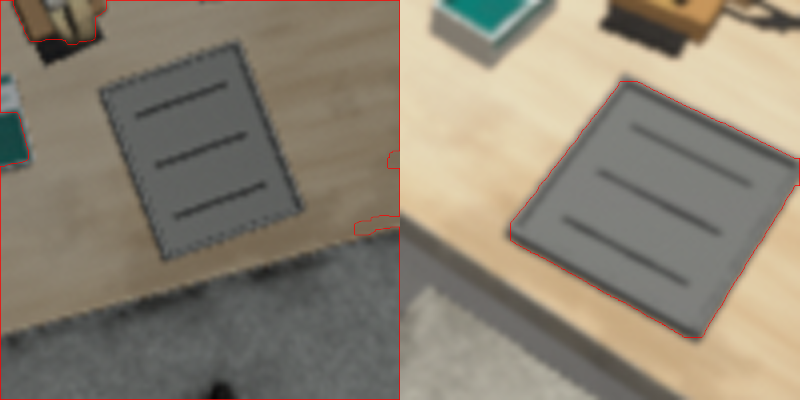

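```bash
python3 - <<'E'
from h import *
c=np.array([[99,91],[239,42],[302,211],[166,260]])/4-.5+[308,145]
q=ray_z("top",c,.014)[:,:2]*1000;print(np.round(q,1),q.mean(0))
e=(q[0]+q[1]-q[2]-q[3])/2; f=(q[0]+q[3]-q[1]-q[2])/2; print(np.linalg.norm(e),np.degrees(np.arctan2(e[1],e[0])),np.linalg.norm(f),np.degrees(np.arctan2(f[1],f[0]))-90)
plan([0.38,-0.19,0.19],199.6)
E
```

```text
[[ 571.1 -224.9]
 [ 622.5 -369.4]
 [ 448.3 -427.9]
 [ 398.4 -288.9]] [ 510.05731668 -327.77805204]
183.8945999392674 19.44477524355257 150.55996854478275 19.669691532964208
tcp [ 272.4 -144.6  190.1] yhead -160.59 shift cm [-0.01 -8.64 -7.86] turn -0.19 q [-27.9 -29.3 -25.1  94.3  -0.  -47.3] t 5.57
```

Emit:
play_rows([
  [[0, -1, -1], 0, 0.8],
  [[0, -3, -2.8], 0, 0.8],
  [[0, -5.5, -5], 0, 0.8],
  [[0, -7.8, -7.1], 0, 0.8],
  [[0, -8.6, -7.9], 0, 0.8],
  [[0, -8.6, -7.9], 0, 0.8],
  [[0, -8.6, -7.9], 0, 0.8],
])

```text
time: 6.15
ee_pos: [0.3809, -0.187, 0.1898]
tcp_rot: [40.3, 89.8, 150.0]
wrist_force: [-0.3, -0.4, -0.6]
opening: 0.0128
```

```bash
python3 - <<'E'
from h import *
p,d=bot.camera("wrist"); cv2.imwrite("pics/w6.png",p); cv2.imwrite("pics/w6z.png",cv2.resize(p,(768,576)))
o,r=pixray([[0,0]]);P=wcloud(d);np.save("pics/w6P.npy",P)
plan([0.51,-.329,0.19],199.5)
E
```

```text
tcp [ 380.4 -187.   190.2] yhead -160.27 shift cm [-1.000e-02 -7.400e+00 -1.774e+01] turn 0.23 q [-26.2 -13.  -13.5  89.6   0.  -45.9] t 6.20
```

View pics/w6z.png

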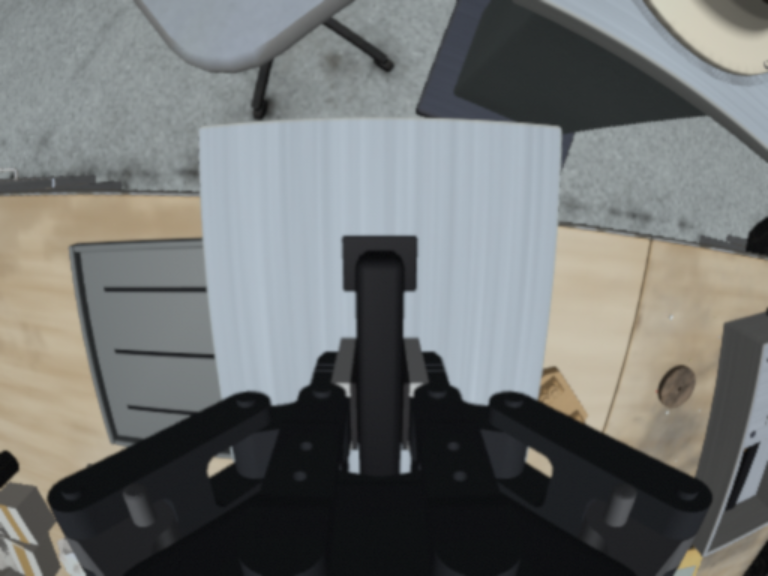

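```bash
python3 - <<'E'
from h import *
o,r=pixray(np.array([[71,244],[111,442],[200,240],[92,345]])/1.5)
print([np.round((o+rr*(.014-o[2])/rr[2])[:2]*1000,1) for rr in r])
P=np.load("pics/w6P.npy")
for u,v in [(130,320),(150,400),(40,300)]: print(P[int(v/1.5),int(u/1.5)])
p=cv2.imread("pics/w6.png"); cv2.imwrite("pics/w6c.png",cv2.resize(p[150:310,30:160],None,fx=4.5,fy=3.7,interpolation=cv2.INTER_CUBIC))
# predicted corners
a=np.radians(19.5);Rm=np.array([[np.cos(a),-np.sin(a)],[np.sin(a),np.cos(a)]])
c=(np.array([[94.5,77],[94.5,-77],[-94.5,-77],[-94.5,77]])@Rm.T+[510,-329])/1000
print(np.round(c*1000,1),wpix(np.c_[c,np.full(4,.014)])*1.5)
E
```

```text
[array([ 445.2, -429. ]), array([ 622.5, -367.8]), array([ 405.2, -314.2]), array([ 525.8, -394.6])]
[ 0.49302092 -0.36525558  0.00452458]
[ 0.56130221 -0.33525555  0.00373772]
[ 0.51555184 -0.47066589  0.00088873]
[[ 573.4 -224.9]
 [ 624.8 -370. ]
 [ 446.6 -433.1]
 [ 395.2 -288. ]] [[259.86211995 460.83149674]
 [109.02708741 442.82678924]
 [ 67.22118208 244.17056296]
 [236.01508428 238.23694699]]
```

View pics/w6c.png

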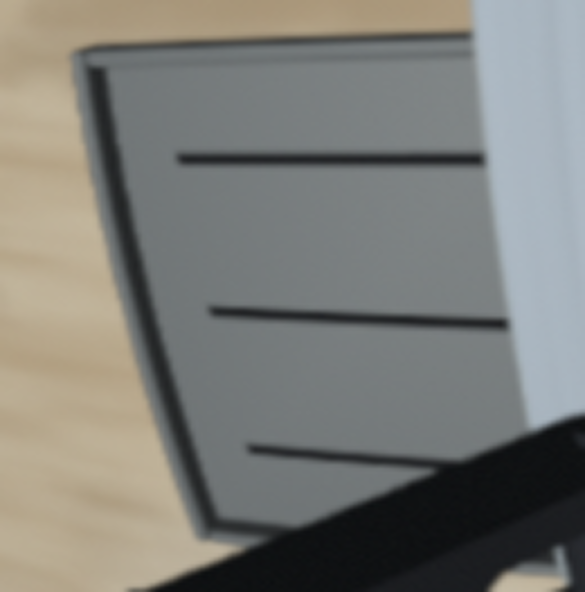

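```bash
python3 - <<'E'
from h import *
plan([0.5095,-.327,0.08],199.6)
E
```

```text
tcp [ 380.4 -187.   190.2] yhead -160.27 shift cm [ 10.99  -7.44 -17.55] turn 0.13 q [-26.2 -13.  -13.5  89.6   0.  -45.9] t 6.20
```

Emit:
play_rows([
  [[0, -0.6, -1.5], 0, 0.8],
  [[0, -1.7, -4], 0, 0.8],
  [[0, -3, -7], 0, 0.8],
  [[0, -4.3, -10], 0, 0.8],
  [[0, -5.5, -13], 0.1, 0.8],
  [[1.5, -6.7, -15.7], 0.1, 0.8],
  [[4, -7.4, -17.5], 0.1, 0.8],
  [[6.5, -7.4, -17.5], 0.1, 0.8],
  [[9, -7.4, -17.5], 0.1, 0.8],
  [[10.5, -7.4, -17.5], 0.1, 0.8],
  [[11, -7.4, -17.5], 0.1, 0.8],
  [[11, -7.4, -17.5], 0.1, 0.8],
])

```text
time: 7.2
ee_pos: [0.5083, -0.3268, 0.0801]
tcp_rot: [35.7, 89.9, 145.3]
wrist_force: [-1.0, 0.5, -1.1]
opening: 0.0132
```

```bash
python3 - <<'E'
from h import *
p,d=bot.camera("wrist"); cv2.imwrite("pics/w7z.png",cv2.resize(p,(768,576)))
plan([0.5095,-.327,0.042],199.6)
p,d=bot.camera("scene"); cv2.imwrite("pics/s7.png",cv2.resize(p[220:350,270:450],None,fx=4,fy=4,interpolation=2))
E
```

```text
tcp [ 508.9 -327.3   81.6] yhead -160.41 shift cm [ 3.96 -0.07  0.01] turn -0.01 q [-32.7  12.5  -0.1  77.4   0.  -52.3] t 7.25
```

View pics/w7z.png

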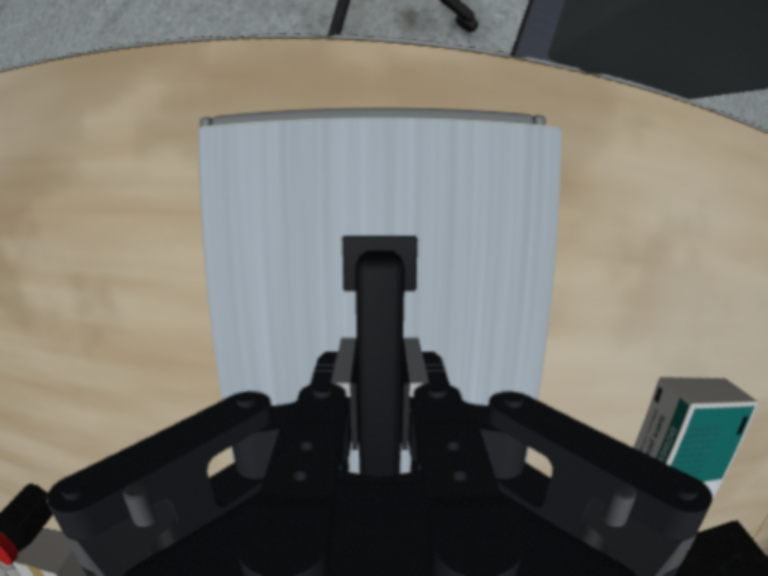

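View pics/s7.png

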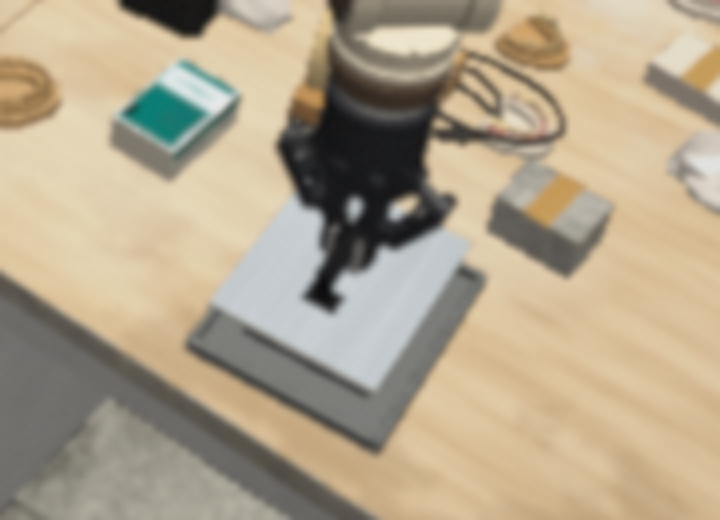

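```bash
python3 - <<'E'
from h import *
p,T,ob=tool()
o,r=pixray(np.array([[200,118],[546,115],[370,109]])/1.5)
for rr in r: 
    X=o+rr*(.014-o[2])/rr[2]; print(np.round(X*1000,1), "in tool y,z", np.round(((X-p)@T)[1:]*1000,1))
E
```

```text
[ 449.5 -433.8   14. ] in tool y,z [ 92.1 -79.8]
[ 396.9 -288.5   14. ] in tool y,z [92.9 74.7]
[ 424.  -361.7   14. ] in tool y,z [91.9 -3.3]
```

Emit:
play_rows([
  [[0.3, -0.1, -0.1], 0, 0.8],
  [[1, -0.15, -0.2], 0, 0.8],
  [[1.8, -0.15, -0.2], 0, 0.8],
  [[2.5, -0.15, -0.2], 0, 0.8],
  [[3.1, -0.15, -0.2], 0, 0.8],
  [[3.5, -0.15, -0.2], 0, 0.8],
  [[3.7, -0.15, -0.2], 0, 0.8],
  [[3.7, -0.15, -0.2], 0, 0.8],
])

```text
time: 7.97
ee_pos: [0.511, -0.329, 0.0433]
tcp_rot: [39.8, 89.9, 149.4]
wrist_force: [-0.6, 0.4, -2.7]
opening: 0.0127
```

```bash
python3 - <<'E'
from h import *
o=bot.get_obs();print(o['opening'],o['wrist_force'],o['ee_pos'],o['time'])
p,d=bot.camera("wrist"); cv2.imwrite("pics/w8z.png",cv2.resize(p,(768,576)))
E
```

```text
0.012667305745304112 [-0.57942731  0.39442268 -2.74828173] [ 0.51099329 -0.32902911  0.0432582 ] 7.9667
```

View pics/w8z.png

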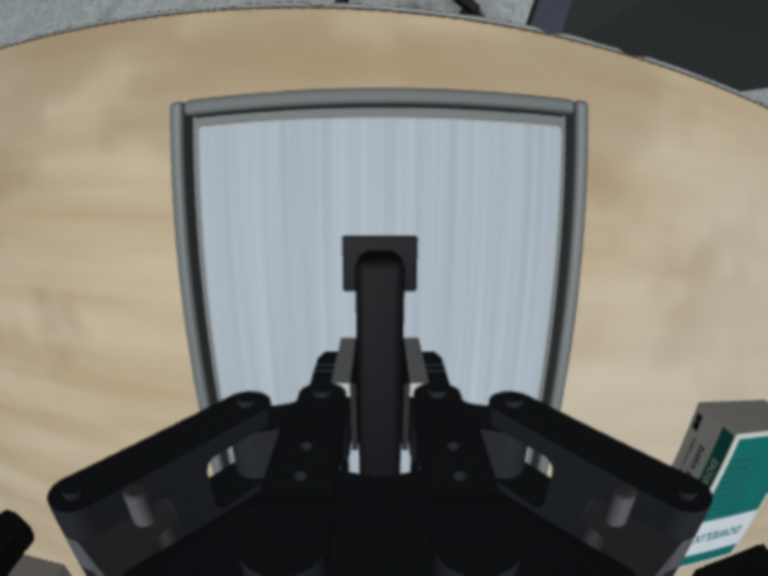

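The lid lies inside the recess with even gaps left and right (rows 110–120 near edge). Lower the last millimetres and release.

Emit:
play_rows([
  [[0.1, 0, 0], 0, 0.8],
  [[0.2, 0, 0], 0, 0.8],
  [[0.2, 0, 0], 0, 0.8],
])

```text
time: 8.27
ee_pos: [0.5115, -0.3294, 0.0424]
tcp_rot: [-141.3, 90.0, -31.8]
wrist_force: [0.9, -0.4, -1.7]
opening: 0.0126
```

```bash
python3 - <<'E'
from h import *
o=bot.get_obs();print(o['opening'],o['wrist_force'],o['ee_pos'],o['time'])
E
```

```text
0.012603428715437289 [ 0.89655944 -0.35003667 -1.66977427] [ 0.51150241 -0.32935077  0.04240096] 8.2667
```

Emit:
play_rows([
  [[0.05, 0, 0], 0, 1.5],
  [[0.05, 0, 0], 0, 2.5],
  [[0.05, 0, 0], 0, 4],
  [[0.05, 0, 0], 0, 5.5],
  [[0, 0, 0], 0, 5.5],
  [[-1, 0, 0], 0, 5.5],
  [[-2.5, 0, 0], 0, 5.5],
  [[-5, 0, 0], 0, 5.5],
  [[-8, 0, 0], 0, 5.5],
  [[-11, 0, 0], 0, 5.5],
  [[-12, 0, 0], 0, 5.5],
  [[-12, 0, 0], 0, 5.5],
])

```text
time: 9.27
ee_pos: [0.5125, -0.3299, 0.1663]
tcp_rot: [-142.1, 89.7, -32.6]
wrist_force: [1.0, -0.6, 0.3]
opening: 0.0549
```

```bash
python3 - <<'E'
from h import *
o=bot.get_obs();print(o['opening'],o['wrist_force'],o['ee_pos'],o['time'])
p,d=bot.camera("wrist"); cv2.imwrite("pics/w9z.png",cv2.resize(p,(768,576)))
P=wcloud(d)
m=(np.abs(P[...,2]-.014)<.006)&(abs(P[...,0]-.51)<.09)&(abs(P[...,1]+.33)<.09)
q=P[m]; A=np.c_[q[:,:2]-q[:,:2].mean(0),np.ones(len(q))]; print(np.linalg.lstsq(A,q[:,2],rcond=None)[0],len(q))
plan([.272,-.146,.19],208)
E
```

```text
0.05489812445304705 [ 1.01386224 -0.56259547  0.28865062] [ 0.5124761  -0.32993999  0.16634677] 9.2667
[-0.002407    0.00074632  0.01186891] 21791
tcp [ 511.9 -329.6  163.8] yhead -160.43 shift cm [-2.71 16.45 25.33] turn -8.43 q [-32.8  12.    8.4  86.2  -0.  -52.3] t 9.32
```

View pics/w9z.png

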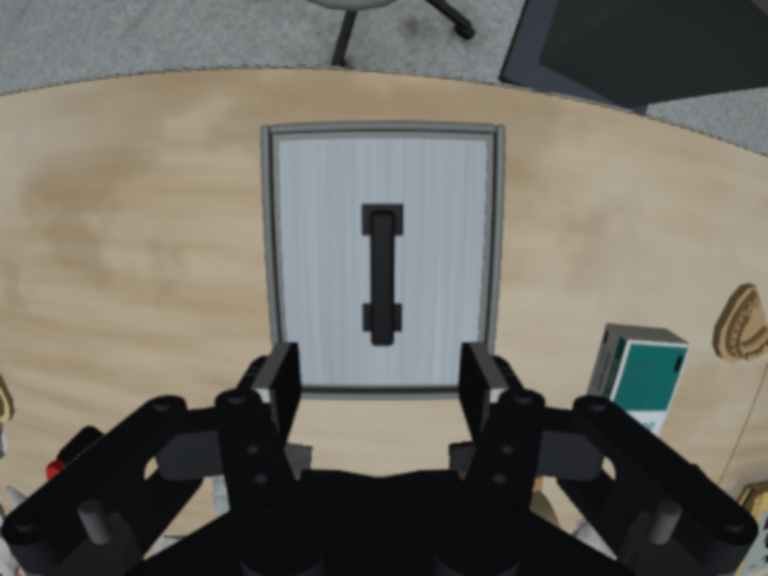

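The lid sits centred in the rest, bar at (382,280). Swing back.

```bash
python3 - <<'E'
from h import *
plan([.2605,-.168,.2],208.5)
E
```

```text
tcp [ 511.9 -329.6  163.8] yhead -160.43 shift cm [-3.71 18.27 23.64] turn -8.93 q [-32.8  12.    8.4  86.2  -0.  -52.3] t 9.32
```

Emit:
play_rows([
  [[-1, 1, 1.3], 0, 5.5],
  [[-2, 3, 3.9], 0, 5.5],
  [[-3, 5, 6.5], 0, 5.5],
  [[-3.7, 7.1, 9.2], 0, 5.5],
  [[-3.7, 9.2, 11.9], 0, 5.5],
  [[-3.7, 11.3, 14.6], 0, 5.5],
  [[-3.7, 13.4, 17.3], 0, 5.5],
  [[-3.7, 15.5, 20], 0, 5.5],
  [[-3.7, 17.3, 22.4], 0, 5.5],
  [[-3.7, 18.2, 23.6], 0, 5.5],
  [[-3.7, 18.2, 23.6], 0, 5.5],
])

```text
time: 10.23
ee_pos: [0.2586, -0.1664, 0.1982]
tcp_rot: [38.8, 90.0, 148.4]
wrist_force: [-0.3, -0.7, 0.4]
opening: 0.0552
```

```bash
python3 - <<'E'
from h import *
for k in np.arange(-27,34,6):
    a=np.radians(k); plan([.31*np.cos(a),.31*np.sin(a),.2],208.5)
E
```

```text
tcp [ 258.6 -166.4  198.2] yhead -160.42 shift cm [-0.18 -2.52  1.83] turn -8.92 q [-32.8 -29.3 -24.2  95.2  -0.  -52.3] t 10.23
tcp [ 258.6 -166.4  198.2] yhead -160.42 shift cm [-0.18 -4.76  4.18] turn -8.92 q [-32.8 -29.3 -24.2  95.2  -0.  -52.3] t 10.23
tcp [ 258.6 -166.4  198.2] yhead -160.42 shift cm [-0.18 -6.74  6.75] turn -8.92 q [-32.8 -29.3 -24.2  95.2  -0.  -52.3] t 10.23
tcp [ 258.6 -166.4  198.2] yhead -160.42 shift cm [-0.18 -8.43  9.52] turn -8.92 q [-32.8 -29.3 -24.2  95.2  -0.  -52.3] t 10.23
tcp [ 258.6 -166.4  198.2] yhead -160.42 shift cm [-0.18 -9.84 12.44] turn -8.92 q [-32.8 -29.3 -24.2  95.2  -0.  -52.3] t 10.23
tcp [ 258.6 -166.4  198.2] yhead -160.42 shift cm [ -0.18 -10.92  15.5 ] turn -8.92 q [-32.8 -29.3 -24.2  95.2  -0.  -52.3] t 10.23
tcp [ 258.6 -166.4  198.2] yhead -160.42 shift cm [ -0.18 -11.68  18.65] turn -8.92 q [-32.8 -29.3 -24.2  95.2  -0.  -52.3] t 10.23
tcp [ 258.6 -166.4  198.2] yhead -160.42 shift cm [ -0.18 -12.11  21.87] turn -8.92 q [-32.8 -29.3 -24.2  95.2  -0.  -52.3] t 10.23
tcp [ 258.6 -166.4  198.2] yhead -160.42 shift cm [ -0.17 -12.2   25.11] turn -8.92 q [-32.8 -29.3 -24.2  95.2  -0.  -52.3] t 10.23
tcp [ 258.6 -166.4  198.2] yhead -160.42 shift cm [ -0.17 -11.95  28.35] turn -8.92 q [-32.8 -29.3 -24.2  95.2  -0.  -52.3] t 10.23
tcp [ 258.6 -166.4  198.2] yhead -160.42 shift cm [ -0.17 -11.36  31.54] turn -8.92 q [-32.8 -29.3 -24.2  95.2  -0.  -52.3] t 10.23
```

Emit:
play_rows([
  [[0, -1.2, 0.9], 0, 5.5],
  [[0, -3.2, 2.6], -1, 5.5],
  [[0, -4.9, 4.5], -2, 5.5],
  [[0, -6.7, 6.8], -3, 5.5],
  [[0, -8.4, 9.5], -4, 5.5],
  [[0, -9.8, 12.4], -5, 5.5],
  [[0, -10.9, 15.5], -6, 5.5],
  [[0, -11.7, 18.7], -7, 5.5],
  [[0, -12.1, 21.9], -8, 5.5],
  [[0, -12.2, 25.1], -9, 5.5],
  [[0, -11.9, 28.3], -9, 5.5],
  [[0, -11.4, 31], -9, 5.5],
])

```text
time: 11.23
ee_pos: [0.2636, 0.1642, 0.1977]
tcp_rot: [87.0, 89.9, -154.4]
wrist_force: [1.3, 0.1, -0.1]
opening: 0.0552
```

```bash
python3 - <<'E'
from h import *
plan([.39,.255,.26],208.5)
E
```

```text
tcp [263.6 164.2 197.7] yhead -151.39 shift cm [ -6.26 -15.43   1.92] turn 0.11 q [ 31.9 -28.8 -23.9  95.    0.    3.3] t 11.23
```

Emit:
play_rows([
  [[-1, -2, 0.3], 0, 5.5],
  [[-3, -5, 0.7], 0, 5.5],
  [[-5, -8.5, 1.1], 0, 5.5],
  [[-6.2, -12, 1.5], 0, 5.5],
  [[-6.2, -14.5, 1.8], 0, 5.5],
  [[-6.2, -15.4, 1.9], 0, 5.5],
  [[-6.2, -15.4, 1.9], 0, 5.5],
])

```text
time: 11.82
ee_pos: [0.3917, 0.2537, 0.2585]
tcp_rot: [94.2, 89.8, -147.2]
wrist_force: [-0.9, 1.1, -0.4]
opening: 0.055
```

```bash
python3 - <<'E'
from h import *
p,d=bot.camera("wrist"); cv2.imwrite("pics/w10z.png",cv2.resize(p,(768,576)));cv2.imwrite("pics/w10.png",p)
P=wcloud(d);np.save("pics/w10P.npy",P)
plan([.39,.255,.26],208.5)
E
```

```text
tcp [390.6 252.9 259. ] yhead -151.42 shift cm [-0.1  -0.05  0.21] turn 0.08 q [32.9 -6.1  0.1 96.4 -0.   4.3] t 11.87
```

View pics/w10z.png

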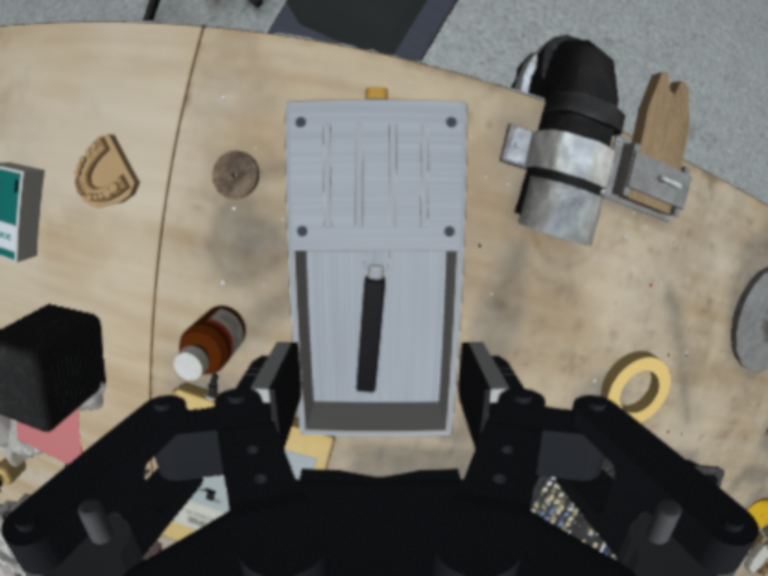

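The spatula's handle runs from about (374,279) to (367,391), slightly skewed in the tray; blade stub at (376,270).

```bash
python3 - <<'E'
from h import *
im=cv2.imread("pics/w10.png"); k=4
u0,v0=190,160
c=cv2.resize(im[v0:v0+145,u0:u0+130],None,fx=k,fy=k,interpolation=cv2.INTER_CUBIC)
cv2.imwrite("pics/w10c.png",c)
P=np.load("pics/w10P.npy")
for v in range(190,262,8):
    u=250-(v-190)*5/70.
    q=P[v-1:v+2,int(u)-1:int(u)+2].reshape(-1,3); print(v,np.round(np.median(q,0)*1000,1))
g=cv2.cvtColor(im,cv2.COLOR_BGR2GRAY)
m=np.zeros_like(g); m[180:270,225:270]=(g[180:270,225:270]<70)
n,l,s,cc=cv2.connectedComponentsWithStats(m); print(s)
E
```

```text
190 [416.1 263.4  29.3]
198 [425.4 267.3  29. ]
206 [435.8 271.4  28.5]
214 [444.9 276.2  29. ]
222 [455.5 280.5  28.6]
230 [465.  285.8  28.7]
238 [475.5 289.7  28.7]
246 [485.7 295.1  29. ]
254 [496.9 299.6  29.3]
[[     0      0    512    384 195685]
 [   238    185     18     76    923]]
```

View pics/w10c.png

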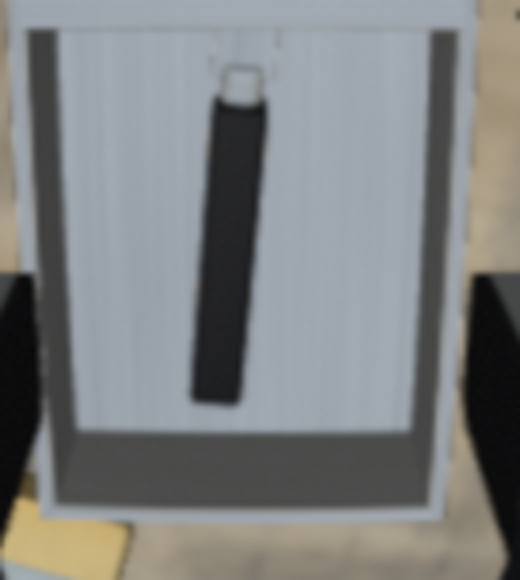

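```bash
python3 - <<'E'
from h import *
uv=np.array([[241,103],[216,403],[213,103],[267,103],[191,401],[242,404],[10,28],[475,28],[42,518],[443,518]])/4-.375+[190,160]
o,r=pixray(uv)
q=[]
for i,(rr,z) in enumerate(zip(r,[.028]*6+[.06]*4)):
    q.append((o+rr*(z-o[2])/rr[2])*1000); print(i,np.round(q[-1],1))
q=np.array(q)
h=(q[1]-q[0])[:2]; L=np.linalg.norm(h); ang=np.degrees(np.arctan2(h[1],h[0])); print("len",L,"yaw",ang)
e=(q[8]+q[9]-q[6]-q[7])[:2]/2; print("tray yaw",np.degrees(np.arctan2(e[1],e[0])),np.linalg.norm(e))
u=h/L; butt=q[1][:2]
for g in (80,85,90): print(g, butt-u*(110-g))
a=np.radians(28.5); t=np.array([np.cos(a),np.sin(a)]);n=np.array([-t[1],t[0]])
far=(q[8]+q[9])[:2]/2; tray=far-136*t; print("tray c",tray)
for nm,pt in dict(butt=butt,hstart=q[0][:2],tip=butt-220*u,grip=butt-25*u).items(): print(nm,np.round([(pt-tray)@t,(pt-tray)@n],1))
for nm,pt in dict(bottle=(470,168)).items(): print(nm,np.round([(np.array(pt)-tray)@t,(np.array(pt)-tray)@n],1))
gp=(butt-u*28)/1000
plan([gp[0],gp[1],.15],180+ang)
E
```

```text
0 [411.5 260.7  28. ]
1 [506.8 302.7  28. ]
2 [415.6 253.2  28. ]
3 [407.6 267.8  28. ]
4 [510.2 295.   28. ]
5 [502.9 310.6  28. ]
6 [416.3 190.1  60. ]
7 [354.1 304.3  60. ]
8 [557.5 266.3  60. ]
9 [494.8 380.6  60. ]
len 104.1634783945419 yaw 23.775858329561302
tray yaw 28.426982834531994 160.25248123231088
80 [479.3318692  290.63173918]
85 [483.90751731 292.64753789]
90 [488.48316541 294.66333659]
tray c [406.58807748 258.58450643]
butt [109.1  -9. ]
hstart [ 5.3 -0.4]
tip [-110.1    9.1]
grip [84.2 -7. ]
bottle [  12.5 -109.9]
tcp [390.6 252.9 259. ] yhead -151.42 shift cm [10.87 -9.84 -0.95] turn 4.80 q [32.9 -6.1  0.1 96.4 -0.   4.3] t 11.87
```

Emit:
play_rows([
  [[0.5, -1.5, -0.1], 0.8, 5],
  [[2, -4, -0.3], 1.6, 4.5],
  [[5, -7, -0.5], 2.6, 4.5],
  [[8, -9.5, -0.7], 4, 4.5],
  [[10.5, -9.8, -0.9], 4.8, 4.5],
  [[11.5, -9.8, -0.9], 4.8, 4.5],
  [[11.5, -9.8, -0.9], 4.8, 4.5],
  [[11.5, -9.8, -0.9], 4.8, 4.5],
])

```text
time: 12.53
ee_pos: [0.4799, 0.2913, 0.1469]
tcp_rot: [76.0, 90.0, -170.2]
wrist_force: [0.6, 0.2, 0.1]
opening: 0.0453
```

```bash
python3 - <<'E'
from h import *
p,d=bot.camera("wrist"); cv2.imwrite("pics/w11z.png",cv2.resize(p,(768,576)));cv2.imwrite("pics/w11.png",p)
plan([.484,.2925,.031],203.8)
E
```

```text
tcp [480.4 291.6 148. ] yhead -156.20 shift cm [11.7  -0.34 -0.07] turn 0.00 q [31.3  5.7 -0.4 83.8  0.   7.5] t 12.58
```

View pics/w11z.png

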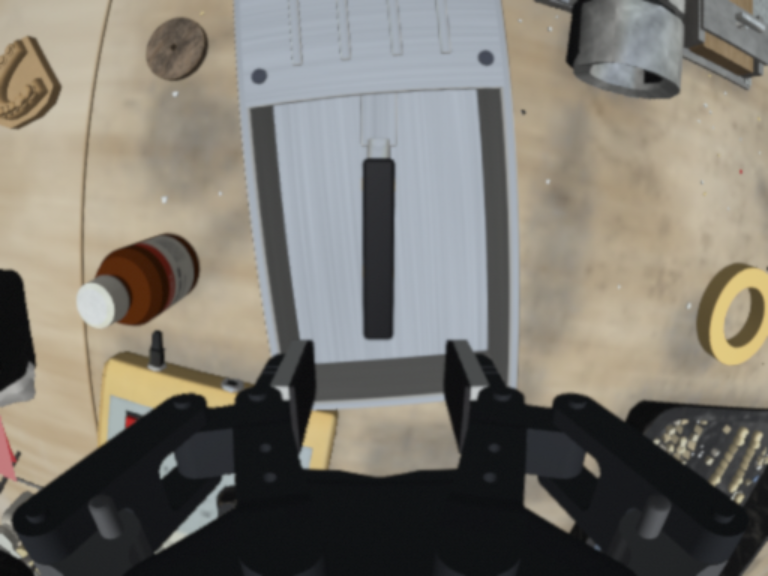

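Handle lies straight down the midline at column 378, butt at row 338.

```bash
python3 - <<'E'
from h import *
p,T,_=tool()
o,r=pixray(np.array([[378,158],[379,338],[364,300],[394,300]])/1.5)
for rr in r:
    X=o+rr*(.028-o[2])/rr[2]; print(np.round(X*1000,1),np.round((X-p)@T*1000,1))
E
```

```text
[414.9 262.7  28. ] [ 1.199e+02  7.180e+01 -1.000e-01]
[509.3 304.9  28. ] [120.1 -31.5   0.5]
[491.3 287.6  28. ] [120.1  -8.1  -8.1]
[484.4 303.3  28. ] [120.1  -8.1   9.1]
```

Emit:
play_rows([
  [[2, -0.5, 0], 0, 4.5],
  [[5, -0.6, 0], 0, 4.5],
  [[8, -0.6, 0], 0, 4.5],
  [[10, -0.6, 0], 0, 4.5],
  [[11.2, -0.6, 0], 0, 4.5],
  [[11.6, -0.6, 0], 0, 4.5],
  [[11.6, -0.6, 0], 0, 3],
  [[11.6, -0.6, 0], 0, 1.2],
  [[11.6, -0.6, 0], 0, 1.2],
  [[11.6, -0.6, 0], 0, 1.2],
  [[11.6, -0.6, 0], 0, 1.2],
  [[11.6, -0.6, 0], 0, 1.2],
], squeeze=25)

```text
time: 13.58
ee_pos: [0.4873, 0.2948, 0.0322]
tcp_rot: [-82.3, 89.8, 31.5]
wrist_force: [-0.7, -0.6, 7.3]
opening: 0.0174
```

```bash
python3 - <<'E'
from h import *
p,d=bot.camera("wrist"); cv2.imwrite("pics/w12z.png",cv2.resize(p,(768,576)))
o=bot.get_obs();print(o['opening'],o['wrist_force'],o['torque'],o['time'])
plan([.484,.2925,.031],203.8)
E
```

```text
0.017170680666422234 [-0.65823156 -0.1769248   6.88943196] [-0.10515305  0.26152801  0.01007137] 13.6333
tcp [487.3 294.8  32.3] yhead -156.23 shift cm [ 0.13  0.4  -0.08] turn -0.03 q [31.2  8.9 -9.8 71.1  0.   7.4] t 13.63
```

View pics/w12z.png

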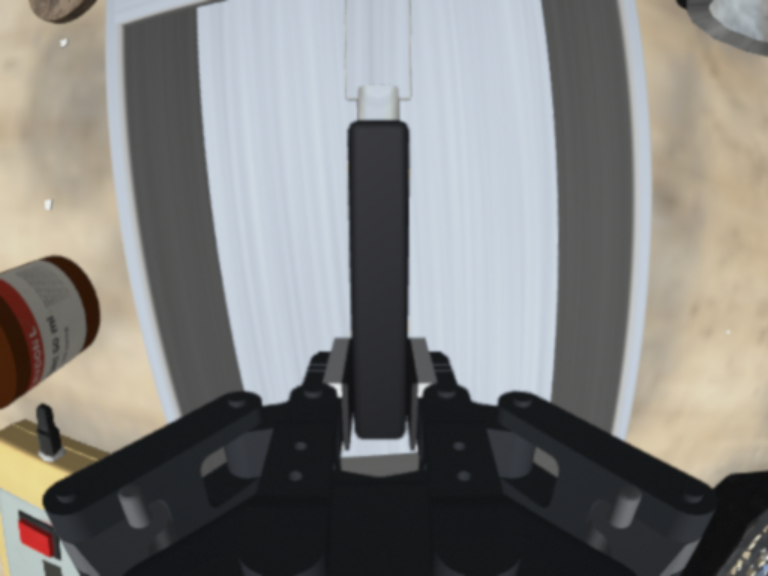

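Emit:
play_rows([
  [[-0.2, 0, 0], 0, 1.2],
  [[-0.6, 0, 0], 0, 1.2],
  [[-1.2, 0, 0], 0, 1.2],
  [[-1.8, 0, 0], 0, 1.2],
  [[-2.4, 0, 0], 0, 1.2],
  [[-2.8, 0, 0], 0, 1.2],
  [[-3, 0, 0], 0, 1.2],
  [[-3, 0, 0], 0, 1.2],
])

```text
time: 14.3
ee_pos: [0.4866, 0.2944, 0.0607]
tcp_rot: [-83.2, 89.9, 30.6]
wrist_force: [-0.2, 0.6, -1.4]
opening: 0.0173
```

```bash
cat > chk.py <<'E'
from h import *
import sys
n=sys.argv[1]
p,d=bot.camera("wrist"); P=wcloud(d); T0=tool()
p2,d2=bot.camera("scene")
c=cv2.resize(p,(512,384)); s=cv2.resize(p2[140:260,150:310],(512,384),interpolation=2)
cv2.imwrite(f"pics/{n}.png",cv2.resize(np.hstack([c,s]),(800,300)))
o=T0[2];print("open %.4f"%o['opening'],np.round(o['wrist_force'],1),np.round(o['torque'],2),np.round(o['ee_pos']*1000,1),o['time'])
# handle profile: along mid-plane of tool (|z|<6mm): slope of top surface
Q=(P-T0[0])@T0[1]*1000
m=(abs(Q[...,2])<5)&(Q[...,1]>13)&(Q[...,1]<130)&(d>0)
b=P.reshape(-1,3); q=Q[m]; zz=P[m][:,2]*1000
for y in range(15,130,12):
    k=abs(q[:,1]-y)<3
    if k.sum()>3: print(y,np.round(np.percentile(zz[k],[50,90]),1),end="; ")
print()
E
python3 chk.py c1
```

```text
open 0.0175 [ 0.6 -0.8 -1. ] [ 0.01 -0.08  0.04] [486.4 294.3  60.2] 14.35
15 [56.3 57. ]; 27 [56.4 57.1]; 39 [56.4 57.3]; 51 [56.4 57.3]; 63 [56.4 57.1]; 75 [56.4 57.2]; 87 [52.1 53. ]; 99 [47.8 48.9]; 111 [57.5 60.6];
```

View pics/c1.png

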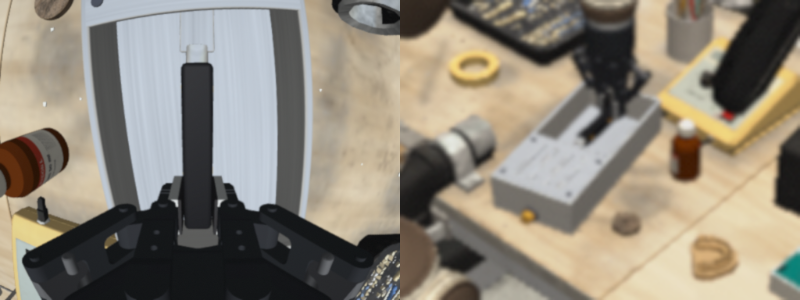

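The spatula is lifted level (handle top 56 mm everywhere), blade still under cover. Now raise so the cover edge tips it.

Emit:
play_rows([
  [[-0.3, 0, 0], 0, 1.2],
  [[-0.6, 0, 0], 0, 1.2],
  [[-0.9, 0, 0], 0, 1.2],
  [[-1.2, 0, 0], 0, 1.2],
  [[-1.5, 0, 0], 0, 1.2],
  [[-1.8, 0, 0], 0, 1.2],
  [[-2.1, 0, 0], 0, 1.2],
  [[-2.4, 0, 0], 0, 1.2],
  [[-2.4, 0, 0], 0, 1.2],
], squeeze=20)

```text
time: 15.15
ee_pos: [0.4865, 0.2944, 0.0847]
tcp_rot: [-78.4, 90.0, 35.3]
wrist_force: [-0.4, 0.5, -3.4]
opening: 0.0172
```

```bash
python3 chk.py c2
```

```text
open 0.0174 [ 1.   0.4 -1.9] [ 0.07 -0.2  -0.02] [486.5 294.4  84.4] 15.2
15 [78.1 78.9]; 27 [76.4 77.3]; 39 [74.8 75.6]; 51 [73.  73.9]; 63 [71.3 72.2]; 75 [69.7 70.6]; 87 [63.7 64.9]; 99 [57.7 58.7]; 111 [59.4 60.7]; 123 [60.1 60.9];
```

View pics/c2.png

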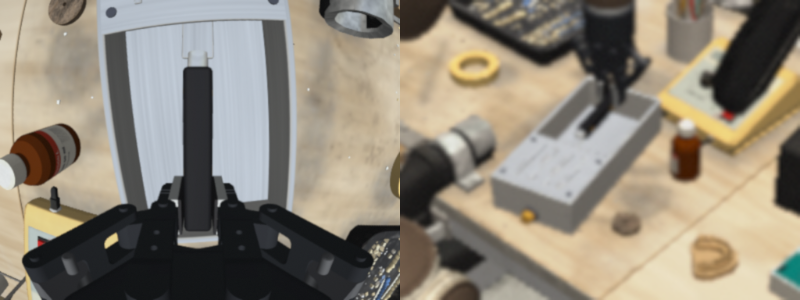

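Emit:
play_rows([
  [[-0.4, 0, 0], 0, 1.2],
  [[-0.8, 0, 0], 0, 1.2],
  [[-1.2, -0.1, 0], 0, 1.2],
  [[-1.6, -0.2, 0], 0, 1.2],
  [[-2, -0.3, 0], 0, 1.2],
  [[-2.4, -0.4, 0], 0, 1.2],
  [[-2.8, -0.5, 0], 0, 1.2],
  [[-3.2, -0.6, 0], 0, 1.2],
  [[-3.6, -0.8, 0], 0, 1.2],
  [[-4, -1, 0], 0, 1.2],
  [[-4, -1, 0], 0, 1.2],
])

```text
time: 16.17
ee_pos: [0.4962, 0.2986, 0.1251]
tcp_rot: [-83.5, 89.9, 30.3]
wrist_force: [1.0, -0.1, -2.2]
opening: 0.017
```

```bash
python3 chk.py c3
```

```text
open 0.0170 [ 0.6  1.1 -2.1] [ 0.12 -0.24 -0.01] [496.  298.5 124.6] 16.2167
15 [112.7 113.9]; 27 [107.4 108.8]; 39 [101.9 103.2]; 51 [96.7 98.1]; 63 [91.2 92.5]; 75 [81.2 82.6]; 87 [71.2 72.4]; 99 [65.7 66.9]; 111 [60.4 61.6]; 123 [59.8 60.7];
```

View pics/c3.png

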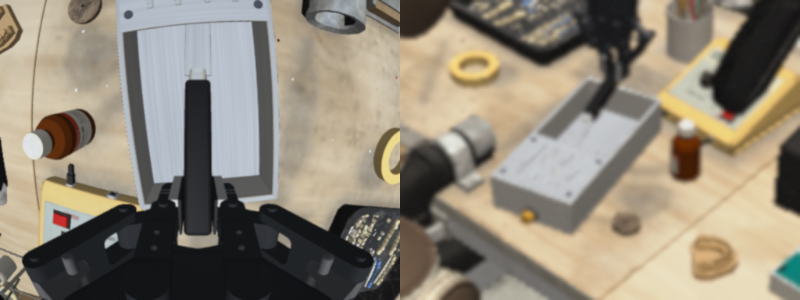

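Tilt is 24°, tip at about 29 mm, butt above 120 mm. Drawing out along its length.

Emit:
play_rows([
  [[-0.3, -0.8, 0], 0, 1.2],
  [[-0.7, -1.6, 0], 0, 1.2],
  [[-1, -2.4, 0], 0, 1.2],
  [[-1.4, -3.2, 0], 0, 1.2],
  [[-1.7, -4, 0], 0, 1.2],
  [[-2.1, -4.8, 0], 0, 1.2],
  [[-2.4, -5.6, 0], 0, 1.2],
  [[-2.8, -6.4, 0], 0, 1.2],
  [[-3.1, -7.2, 0], 0, 1.2],
  [[-3.5, -8, 0], 0, 1.2],
  [[-3.5, -8, 0], 0, 1.2],
])

```text
time: 17.18
ee_pos: [0.5696, 0.3309, 0.1592]
tcp_rot: [-86.1, 90.0, 27.7]
wrist_force: [0.5, -0.4, -0.6]
opening: 0.0172
```

```bash
python3 chk.py c4
```

```text
open 0.0177 [-0.   0.1 -1.2] [-0.03 -0.04  0.01] [568.9 330.6 158.8] 17.2333
15 [147.  148.1]; 27 [141.7 143.2]; 39 [136.6 137.9]; 51 [131.2 132.6]; 63 [126.  127.1]; 75 [116.1 119.9]; 87 [106.2 107.3]; 99 [100.9 102.4]; 111 [95.4 96.8]; 123 [90.1 91.6];
```

View pics/c4.png

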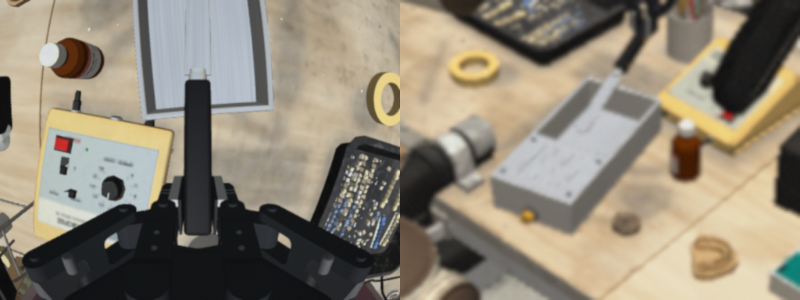

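Emit:
play_rows([
  [[-0.4, 0, 0], 0, 1.2],
  [[-1.2, 0, 0], 0, 1.2],
  [[-2.2, 0, 0], 0, 1.2],
  [[-3.2, 0, 0], 0, 1.2],
  [[-4.2, 0, 0], 0, 1.2],
  [[-5.2, 0, 0], 0, 1.2],
  [[-6.2, 0, 0], 0, 1.2],
  [[-7.2, 0, 0], 0, 1.2],
  [[-8.2, 0, 0], 0, 1.2],
  [[-8.8, 0, 0], 0, 1.2],
  [[-9, 0, 0], 0, 1.2],
  [[-9, 0, 0], 0, 1.2],
], squeeze=50)

```text
time: 18.28
ee_pos: [0.5689, 0.3306, 0.2495]
tcp_rot: [-82.5, 90.0, 31.3]
wrist_force: [-0.4, 1.0, -1.3]
opening: 0.0167
```

```bash
python3 chk.py c5; python3 - <<'E'
from h import *
p,d=bot.camera("top"); cv2.imwrite("pics/t5.png",cv2.resize(p[100:300,120:420],(780,520)))
E
```

```text
open 0.0166 [-0.  -0.3 -1.7] [ 0.03 -0.02 -0.02] [568.8 330.5 248.9] 18.3333
15 [236.8 238. ]; 27 [231.7 233.1]; 39 [226.5 227.8]; 51 [221.1 222.5]; 63 [215.8 217.3]; 75 [205.9 210.2]; 87 [196.  197.3]; 99 [190.8 192. ]; 111 [185.5 186.8]; 123 [180.2 181.6];
```

View pics/c5.png

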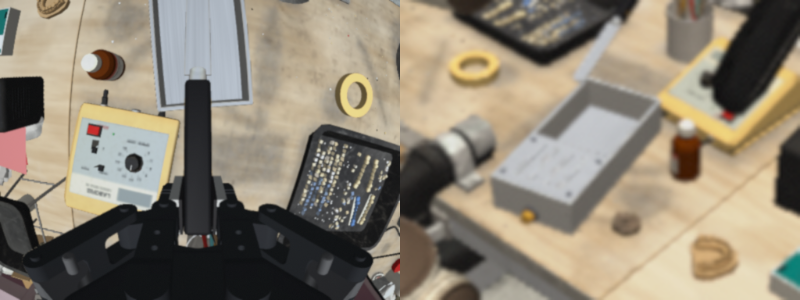

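View pics/t5.png

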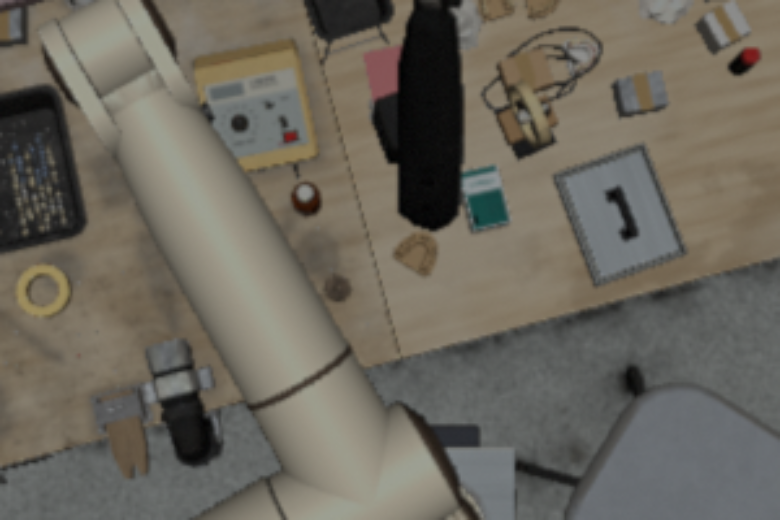

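Both ends are well above 110 mm (tip about 155 mm), the spatula is free of the tray, the lid sits in the rest and bystanders are in place. Settle, then hand in.

Emit:
play_rows([
  [[0, 0, 0], 0, 1.2],
  [[0, 0, 0], 0, 1.2],
  [[0, 0, 0], 0, 1.2],
  [[0, 0, 0], 0, 1.2],
  [[0, 0, 0], 0, 1.2],
  [[0, 0, 0], 0, 1.2],
])

```text
time: 18.93
ee_pos: [0.5687, 0.3305, 0.249]
tcp_rot: [-45.2, 90.0, 68.6]
wrist_force: [1.3, -0.7, -1.7]
opening: 0.0166
```

```bash
python3 chk.py c6; python3 - <<'E'
from h import *
o=bot.get_obs(); print(np.round(o['qd'],2)); print(bot.job_done())
E
```

```text
open 0.0165 [ 0.4  0.  -1.1] [-0.01 -0.06  0.  ] [568.7 330.5 249. ] 18.9833
15 [236.8 238.1]; 27 [231.9 233.1]; 39 [226.5 227.8]; 51 [221.5 222.8]; 63 [216.1 217.3]; 75 [206.  209.1]; 87 [196.2 197.4]; 99 [190.9 192.4]; 111 [185.7 187.1]; 123 [180.2 181.5]; 
[-0.03  0.04 -0.08 -0.04  0.04 -0.06]
the job is handed in; nothing more can be done
None
```

The job is handed in at about 19 s of the allowed 69 s. The lid lies in its rest, let go, and the arm is holding the spatula clear above the tray. `job_done` reports no verdict, so the figures below are my own checks.

- **Lid:** I lifted it off by its bar and carried it past the lamp with the arm drawn in. The wrist view showed it centred in the recess, and a plane fit put its tilt under 0.003 rad. The last top view still shows it there.
- **Spatula:** I gripped the handle about 25 mm from its end and raised it, so that the cover's edge tipped it in the fingers to about 24°. With the blade end then at about 29 mm and the handle end above 110 mm, I drew it out along its length and lifted it clear.
- **Last checks:**
  - The two depth profiles taken 0.65 s apart agree within 0.4 mm.
  - The blade end is at about 155 mm, worked out from the slope and the known length. The handle end is at about 240 mm.
  - The finger opening is a steady 16.5 mm at a 50 N grip, and the wrist force is about the spatula's weight plus noise.
- **Bystanders:** I saw no shift in any of them in the last views, but I did not re-measure their positions.
- **Disagreements:** The rest's position differed by about 2–3 mm between cameras, which I corrected before setting the lid down. Closing the fingers gave a brief upward reading of about 7 N on both grasps, which went away on lifting.

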